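# Put the sealing-wax station back in order

### The arm

A 6-joint arm with a two-finger parallel gripper is mounted at the origin on the work surface; the furniture and walls round the work are solid. World frame = base frame: x ahead of the robot, y to its left, z up, the work surface at z = 0. Lengths are in mm, angles in rad, forces in N, time in s.
With the tool pointing down it reaches from about 350 to 875 mm from the base axis. Payload 4.2 kg.
Tool frame: the origin (TCP) lies midway between the tips of the shut fingers; the grasp point (between the pads) lies 19 mm behind it (arm.tcp_to_grasp is the distance from the TCP to the grasp point, in mm); z points along the fingers, y is the line along which they close (so a half turn about z gives the same grasp; the last joint's range is limited). The gripper opens to 85 mm and grips with 20 to 120 N. Pads are 22 mm wide; open, the fingers measure 114 mm over their backs; the gripper's body (76 mm by 85 mm) begins 54 mm behind the grasp point. The pads swing forward as they close: fully open they stand 13 mm farther back than shut.
Start: joints at [-0.953, 0.385, 0.008, 0, -1.194, -0.259], TCP at [219.483, -585.172, 231.312] pointing down, gripper open.
Joint ranges: [-3.14, 3.14], [-1.21, 2.06], [-1.07, 1.41], [-3.16, 2.05], [-2.99, -0.16], [-3.1, 3.1]. Speed limits (rad/s): [2.79, 2.79, 3.14, 3.14, 3.14, 3.14].

### API

Orientations are given as a unit quaternion [x, y, z, w].
In Python, from bench import arm, imaging, job, models gives the robot as it stands.
- The arm moves only by the tool arm_command, never from a script. Its argument "rows" is a list of rows, each an object with "grip": the opening, from 0 (shut) to 1 (fully open); "linear": the shift along the tool's x, y, z in mm, a list of three; "rot": the turn, a rotation vector about the tool's x, y, z in rad, a list of three. In form: [{"grip": grip, "linear": [tx, ty, tz], "rot": [rx, ry, rz]}, ...]. A call has 1 to 10 rows; each row is the pose to reach, as a shift and turn from the pose commanded when the call began, along the tool's axes at that moment; what a row does not reach only later rows make up. A row lasts 1/8 s, in which the tool goes at most 62.5 mm and 10.7 degrees, less where a joint would pass 70% of its speed; a pose out of reach is approached as far as the arm can. A call with a gripper value outside its range is refused whole. The fingers move at their own pace and stop on an object; the grip force is fixed at half the most. Time passes only in rows, so rows that repeat a pose let the fingers close. It gives the time, the measured TCP pose, the force, the opening and the grip force at its end, in the units of the state.
- arm.read_state(): the state, without advancing time (a new reading comes with each control period).
- imaging.get_image(name): name is "scene" or "side" or "wrist"; returns a dict with "frame" (420x560x3 uint8, red, green, blue), "fx", "fy", "cx", "cy" (pixels), "extrinsics" (4x4, takes a point from world to camera coordinates); the wrist camera has in their place "T_tool_cam" (4x4, takes a point from camera to tool coordinates, whose origin is the TCP and whose axes are the flange's). Camera axes: x right, y down, z forward; pixel columns grow to the right and rows downward; lengths in mm; the calibration is good to about 2 mm. A picture is of the moment at which its call begins: read the wrist's pose just before it. There is no depth.
- job.job_done(): hands the job in; it is judged then, once.
Trained networks look in a picture, given as the dict that the camera call returned (one of the last four; its "shot" number tells which), for a name from the list of things; names that differ only in an ending like _2 or _b are one class to them, and where a whole thing is asked for, a point or a joint stands for the part that bears it (a point fixed in the world has none). Each returns a list of dicts, best first, with "score" (0 to 1); they miss things now and then, are a little off and sometimes report something else, mostly with a low value. They report only what shows in the picture. A call takes as long as a camera call. They do not tell look-alikes from the thing itself.
- models.spot_in(picture, query): "rect" ([left, top, right, bottom] in pixels, round what is visible of it).
- models.tip_of(picture, query): "pixel" ([column, row] in pixels: a listed point, or the origin of a listed thing).
The state is a dict: "clock": time; "joints": joint angles; "joint_vel": joint speeds; "joint_efforts": joint torques, N m; "position": TCP position; "ee_rot": TCP orientation; "contact_force": force on the tool from outside, world axes, zero at the start; "wrist_torque": the same for the moment, N m; "gripper_width": finger opening in mm; "grasp_force": force on a finger pad.
Only numpy, scipy, OpenCV 4.12 (cv2) and the standard library are available. Lean on these libraries where they do the work, as an engineer would, in place of code of your own. Each camera call takes 0.05 s, during which the arm holds its last target. There are 200 camera calls.

### The job

Refit the loose dial knob on the sealing-wax warmer: line its D-shaped bore up with the D-shaft, push it down until it snaps fully home under the spring clips, then turn it clockwise to its stop. Nest all the loose tapered wax cups upright in the cup on the wooden stand, one inside another, and stand the pots that will not nest (the straight-sided round one and the square one, whichever are there) upright in the wooden tray.

Things in the scene. Friction and masses are not known exactly. Their poses are not given: they have to be found in the camera images.
- knob_mid (a point): Centre of the loose black dial knob: on its axis, 25 mm above its underside; z up. It starts upright on the table. 50 mm tall; flange 46 mm wide, 6 mm thick at the foot; above it a grip with two flat sides 28 mm apart (facing its own +y and -y), 34 mm long along x. Grip the flat sides in the upper half, clear of the clips. About 60 g. A white line on the top runs from the axis to +x.
- knob_bore (a point): Mouth of the knob's bore, on its axis at the underside; axes as the knob's. The bore goes 28 mm up into the knob and is D-shaped: 19.6 mm wide, round towards -x, with its flat 5.3 mm from the axis on the +x side (the side of the white line).
- shaft_foot (a point): Foot of the upright D-shaft, on its axis at the level of the warmer's deck, 40 mm above the table. Shaft 18 mm wide, 26 mm tall, top 6 mm tapered to about half its width; flat 4.5 mm from the axis on its own +x side (the frame turns with it). The knob fits when its x and the shaft's x point the same way (within about 0.1 rad) and is home with its underside on the deck: its centre 25 mm above this point.
- warmer: The fixed white wax warmer, 170 x 140 mm, deck 40 mm high, hotplate disc at its +x end, D-shaft at x = -45 mm. Origin: centre of its underside. Two sprung steel clips on the deck, 21 mm from the shaft's axis at the warmer's +y and -y, stand 14 mm above the deck; on the last 12 mm down the flange forces them apart (about 6 to 15 N) and they snap in over it.
- dial_shaft (a joint): Angle of the D-shaft and so of the fitted dial: it grows as the shaft turns clockwise seen from above; 0 to 0.15 rad at the start, end stop at 1.2 rad. It turns stiffly (about 0.06 N m, plus rubbing of the knob) and stays where it is left; knob and shaft have up to about 0.25 rad of play either way.
- cup1_mid (a point): A plain aluminium wax cup that nests: the lower 26 mm taper (28 mm wide at the foot, 41 mm above), then a shoulder and a straight round collar, 49 mm wide, up to the rim at 42 mm; wall 2 mm, open top, about 60 g. The point is on its axis, half-way up (21 mm above its foot); z points out of the mouth. It may be absent.
- cup2_mid (a point): A plain aluminium wax cup that nests: the lower 26 mm taper (28 mm wide at the foot, 41 mm above), then a shoulder and a straight round collar, 49 mm wide, up to the rim at 42 mm; wall 2 mm, open top, about 60 g. The point is on its axis, half-way up (21 mm above its foot); z points out of the mouth. It may be absent.
- cup3_mid (a point): A plain aluminium wax cup that nests: the lower 26 mm taper (28 mm wide at the foot, 41 mm above), then a shoulder and a straight round collar, 49 mm wide, up to the rim at 42 mm; wall 2 mm, open top, about 60 g. The point is on its axis, half-way up (21 mm above its foot); z points out of the mouth. It may be absent.
- cup4_mid (a point): A plain aluminium wax cup that nests: the lower 26 mm taper (28 mm wide at the foot, 41 mm above), then a shoulder and a straight round collar, 49 mm wide, up to the rim at 42 mm; wall 2 mm, open top, about 60 g. The point is on its axis, half-way up (21 mm above its foot); z points out of the mouth. It may be absent.
- odd_round_mid (a point): A plain aluminium pot with straight round sides, 49 mm wide and 42 mm tall, wall 2 mm, open at the top, about 70 g: it will not nest. The point lies on its axis, half-way up (21 mm above its foot); z up. It may be absent.
- odd_square_mid (a point): A plain aluminium pot, square, 47 x 47 mm along its own x and y and 42 mm tall, straight walls 2.5 mm thick, open at the top, about 70 g: it will not nest. The point lies at its centre, half-way up (21 mm above its foot); z up. It may be absent.
- stand_cup (a point): Centre, half-way up, of the first tapered cup (the same as the loose ones), which is fixed on a round wooden stand 68 mm wide; this point is 29 mm above the table. Each cup nested on it comes to rest 16 mm higher than the one below, its shoulder on the rim of that one, with 2 mm of play sideways.
- tray: The fixed shallow wooden tray for odd pots: outside 104 mm along its own x and 174 mm along its own y, walls 4 mm thick and 14 mm high, floor 4 mm thick. The origin is the centre of its underside, on the table. There is room for two pots side by side along y.
Mind the look-alikes: they are no part of the job. Leave any red or yellow look-alike of the part that bears cup3_mid alone.

How it is judged:
By the outcome, as a careful person would: the job done as asked, in the order asked, and still so for the second after the job is handed in, with the robot touching nothing.
Of cup1, cup2, cup3, cup4 only 3 to 4 are there at a start; the rules pass over those that are not, and their reading is None.
Of odd_round, odd_square only 1 to 2 are there at a start; the rules pass over those that are not, and their reading is None.
At some moment in a run one of knob, cup1, cup2, cup3, cup4, odd_round, odd_square may be knocked a few centimetres aside while the robot is not near it.
It also fails if it takes over 210 s, if anything falls off the work surface, if the arm or the gripper's body presses on something with over 40 N, if the wrist force passes 120 N, or if a joint passes its speed limit or range.

## Working session

There is one attempt and no reset: what is moved stays moved. The work goes in short steps, Python scripts to look and compute and a tool call to move; the robot and the scene stay as the last step left them, time stands still between calls to the robot, and variables do not carry over. Pictures are saved under pics/ and viewed, at most 14 in all, crops included, and the job is handed in when it is done.

Besides the shell and the picture viewer there is one more tool, called after "Call:" by a JSON object that holds its "fn" and its "kwargs". arm_command: Moves the arm, as the interface text tells. Its arguments: {"type":"object","properties":{"rows":{"type":"array"}},"required":["rows"]}

```bash
mkdir -p pics; cat > h.py <<'E'
import numpy as np, cv2
from scipy.spatial.transform import Rotation as R
from bench import arm, imaging, job, models
def shot(n,save=None):
    s=arm.read_state(); p=imaging.get_image(n)
    if n=='wrist':
        T=np.eye(4);T[:3,:3]=R.from_quat(s['ee_rot']).as_matrix();T[:3,3]=s['position']
        p['c2w']=T@np.array(p['T_tool_cam'])
    else: p['c2w']=np.linalg.inv(np.array(p['extrinsics']))
    if save: cv2.imwrite('pics/'+save,p['frame'][:,:,::-1])
    return p
def ray(p,px):
    d=np.array([(px[0]-p['cx'])/p['fx'],(px[1]-p['cy'])/p['fy'],1])
    return p['c2w'][:3,3],p['c2w'][:3,:3]@d
def atz(p,px,z):
    o,d=ray(p,px); return o+d*(z-o[2])/d[2]
def tri(l):
    A=0;b=0
    for p,px in l:
        o,d=ray(p,px);d=d/np.linalg.norm(d);M=np.eye(3)-np.outer(d,d);A=A+M;b=b+M@o
    return np.linalg.solve(A,b)
def proj(p,X):
    c=np.linalg.inv(p['c2w'])@np.r_[X,1]; return [p['fx']*c[0]/c[2]+p['cx'],p['fy']*c[1]/c[2]+p['cy']]
E
python3 - <<'E'
from h import *
np.set_printoptions(precision=1,suppress=True)
Z=dict(knob_mid=25,shaft_foot=40,warmer=0,cup1_mid=21,odd_round_mid=21,odd_square_mid=21,stand_cup=29,tray=0)
for n in ['scene','side']:
    p=shot(n,n+'0.png')
    print(n,p['c2w'][:3,3],p['fx'])
    for q in Z:
        for r in models.tip_of(p,q):
            if r['score']>.2: print(q,round(r['score'],2),np.array(r['pixel']),atz(p,r['pixel'],Z[q]))
print(arm.read_state(), arm.tcp_to_grasp)
p=shot('wrist');print(np.array(p['T_tool_cam']),p['fx'])
E
```

```text
scene [-342.5 -693.3  653.9] 502.54462808356874
knob_mid 0.68 [261.9 250.8] [406.9  -4.5  25. ]
knob_mid 0.58 [301.9 261.4] [ 431.  -105.9   25. ]
shaft_foot 0.46 [200.2 206.5] [452.5 261.1  40. ]
warmer 0.81 [215.7 214.2] [499.4 253.4   0. ]
cup1_mid 0.61 [332.9 247.8] [ 531.  -122.9   21. ]
odd_round_mid 0.62 [317.5 217.3] [634.2  -1.3  21. ]
tray 0.9 [395.2 268.2] [ 577.3 -267.7    0. ]
tray 0.72 [332.3 247.7] [ 559.4 -102.6    0. ]
side [ 466.2 -720.7  610.7] 405.3884794413122
knob_mid 0.92 [248.6 232.5] [428.6  -3.3  25. ]
shaft_foot 0.56 [266.  167.6] [471.1 262.5  40. ]
warmer 0.91 [281.9 177.4] [516.5 274.8   0. ]
cup1_mid 0.57 [293.1 267.9] [ 522.8 -116.3   21. ]
odd_round_mid 0.7 [341.5 226.1] [645.6  19.6  21. ]
odd_square_mid 0.24 [252.5 204.4] [435.4 112.7  21. ]
stand_cup 0.85 [251.1 319.7] [ 439.1 -252.4   29. ]
tray 0.73 [332.3 334. ] [ 584.7 -265.9    0. ]
{'clock': 0.9, 'joints': array([-1. ,  0.4,  0. , -0. , -1.2, -0.3]), 'joint_vel': array([ 0.,  0., -0., -0.,  0., -0.]), 'joint_efforts': array([ -0. , -39.2,  18.9,   4.2,  -0. ,  -0. ]), 'position': array([ 219.5, -585.2,  231.3]), 'ee_rot': array([-0.2,  1. , -0. ,  0. ]), 'contact_force': array([ 0.5, -0.2,  0.5]), 'wrist_torque': array([-0.1, -0. , -0. ]), 'grasp_force': 0.0, 'gripper_width': 85.31802915743535} 18.700000000000003
[[   0.    -0.9   -0.3   82.4]
 [   1.    -0.     0.     0. ]
 [  -0.    -0.3    0.9 -142.1]
 [   0.     0.     0.     1. ]] 339.9955564690717
```

View pics/scene0.png

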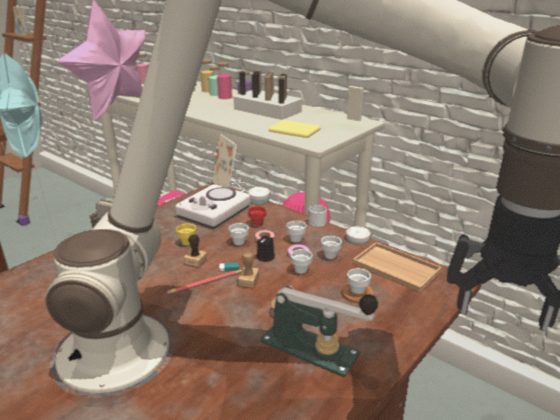

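View pics/side0.png

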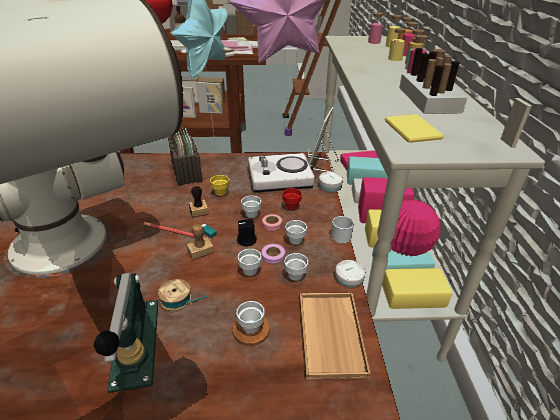

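Side view: aluminium cups at (251,206), (296,232), (249,262), (296,266); the stand cup at (250,318); a plain round pot at (342,229). Red at (291,199), yellow (219,185) and white jars (330,181), (349,272) are look-alikes to leave; the black knob is at (246,232), against a stamp at (197,200). Moving the wrist camera over them.

```bash
cat >> h.py <<'E'
np.set_printoptions(precision=2,suppress=True)
# nominal commanded pose tracked from the state (rounded down-pointing)
def goal(*targets, cur=None):
    """targets: (x,y,z,yaw): TCP pos, yaw = angle of tool y off world +y. prints linear/rot relative to current pose"""
    s=arm.read_state(); p0=np.array(s['position']);R0=R.from_quat(s['ee_rot'])
    for t in targets:
        Rt=R.from_euler('z',t[3])*R.from_matrix(np.diag([-1.,1,-1]))
        d=R0.inv().apply(np.array(t[:3])-p0); r=(R0.inv()*Rt).as_rotvec()
        print('go',np.round(t,2),'lin',np.round(d,1),'rot',np.round(r,3),'rows',np.ceil(max(np.linalg.norm(d)/62.5,np.degrees(np.linalg.norm(r))/10.7)))
E
python3 -c "
from h import *
goal((330,-300,360,0),(440,-20,340,0))"
```

```text
go [ 330 -300  360    0] lin [-203.6  228.2 -128.7] rot [0.   0.   0.36] rows 6.0
go [440 -20 340   0] lin [-404.9  451.7 -108.6] rot [0.   0.   0.36] rows 10.0
```

Call:
{"fn": "arm_command", "kwargs": {"rows": [{"grip":1,"linear":[0,0,-60],"rot":[0,0,0]},{"grip":1,"linear":[-50,57,-110],"rot":[0,0,0.1]},{"grip":1,"linear":[-100,114,-110],"rot":[0,0,0.2]},{"grip":1,"linear":[-150,170,-110],"rot":[0,0,0.3]},{"grip":1,"linear":[-200,226,-110],"rot":[0,0,0.36]},{"grip":1,"linear":[-250,282,-110],"rot":[0,0,0.36]},{"grip":1,"linear":[-300,338,-110],"rot":[0,0,0.36]},{"grip":1,"linear":[-350,394,-110],"rot":[0,0,0.36]},{"grip":1,"linear":[-405,452,-110],"rot":[0,0,0.36]},{"grip":1,"linear":[-405,452,-110],"rot":[0,0,0.36]}]}}

```text
clock: 2.2
position: [419.4, -69.3, 341.8]
ee_rot: [0.0, 1.0, 0.0, 0.001]
contact_force: [1.3, -0.6, -0.1]
gripper_width: 85.5
grasp_force: 0.0
```

```bash
python3 - <<'E'
from h import *
p=shot('wrist','w1.png');s=arm.read_state();print(s['position'],s['ee_rot'],s['clock'])
Z=dict(knob_mid=25,shaft_foot=40,warmer=0,cup1_mid=21,odd_round_mid=21,odd_square_mid=21,stand_cup=29,tray=0)
for q in Z:
    for r in models.tip_of(p,q):
        if r['score']>.2: print(q,round(r['score'],2),np.array(r['pixel']),atz(p,r['pixel'],Z[q]))
E
```

```text
[421.99 -64.29 341.3 ] [-0.  1.  0.  0.] 2.25
knob_mid 0.89 [328.9 157.6] [419.82  -1.61  25.  ]
shaft_foot 0.81 [528.9 193.2] [466.01 270.29  40.  ]
shaft_foot 0.67 [319.4 234.9] [527.13 -12.23  40.  ]
warmer 0.76 [504.  213.6] [509.7  270.75   0.  ]
cup1_mid 0.92 [244.8 232.3] [ 530.99 -119.76   21.  ]
cup1_mid 0.43 [321.6 234.4] [534.48  -6.56  21.  ]
odd_round_mid 0.63 [330.4 299.9] [646.76  11.75  21.  ]
stand_cup 0.61 [144.  168.8] [ 434.16 -252.75   29.  ]
tray 0.96 [153.4 253.8] [ 576.2  -266.97    0.  ]
```

View pics/w1.png

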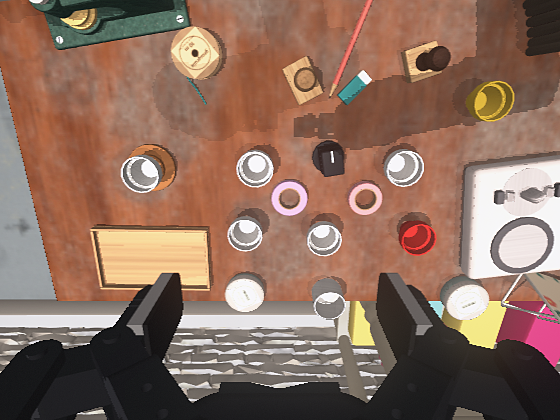

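Wrist view: cups at (254,168), (404,167), (246,233), (323,238); stand cup (140,173); round pot (329,298); red (417,237) and yellow (493,101) left alone; white jars (245,293), (466,299); knob (328,157) with its white line pointing roughly down (+x world); shaft (530,190). Now a close look at the shaft.

Call:
{"fn": "arm_command", "kwargs": {"rows": [{"grip":1,"linear":[-5,50,20],"rot":[0,0,0]},{"grip":1,"linear":[-10,105,40],"rot":[0,0,0]},{"grip":1,"linear":[-10,160,60],"rot":[0,0,0]},{"grip":1,"linear":[-10,215,80],"rot":[0,0,0]},{"grip":1,"linear":[-10,270,100],"rot":[0,0,0]},{"grip":1,"linear":[-10,290,110],"rot":[0,0,0]},{"grip":1,"linear":[-10,290,110],"rot":[0,0,0]},{"grip":1,"linear":[-10,290,110],"rot":[0,0,0]},{"grip":1,"linear":[-10,290,110],"rot":[0,0,0]}]}}

```text
clock: 3.78
position: [429.9, 217.5, 232.1]
ee_rot: [0.002, 1.0, 0.0, 0.001]
contact_force: [-0.3, -0.1, -0.0]
gripper_width: 85.5
grasp_force: 0.0
```

```bash
python3 - <<'E'
from h import *
p=shot('wrist');s=arm.read_state();print(s['position'],s['ee_rot'],s['clock'])
for q,z in dict(shaft_foot=40,warmer=0).items():
    for r in models.tip_of(p,q):
        if r['score']>.2: print(q,round(r['score'],2),np.array(r['pixel']),atz(p,r['pixel'],z))
        if q=='shaft_foot' and r['score']>.5: c=r['pixel']
c=[int(v) for v in c]; f=p['frame']
x0=min(max(c[0]-100,0),360);y0=min(max(c[1]-75,0),270);print(x0,y0)
cv2.imwrite('pics/sh.png',cv2.resize(f[y0:y0+150,x0:x0+200,::-1],(800,600),interpolation=cv2.INTER_CUBIC))
goal((435,0,210,0))
E
```

```text
[429.9  217.69 232.02] [0. 1. 0. 0.] 3.825
shaft_foot 0.67 [327.7 212.2] [465.   268.22  40.  ]
warmer 0.94 [321.7 239.1] [513.23 268.57   0.  ]
227 137
go [435   0 210   0] lin [  -5.7 -218.    21.6] rot [ 0.  0. -0.] rows 4.0
```

View pics/sh.png

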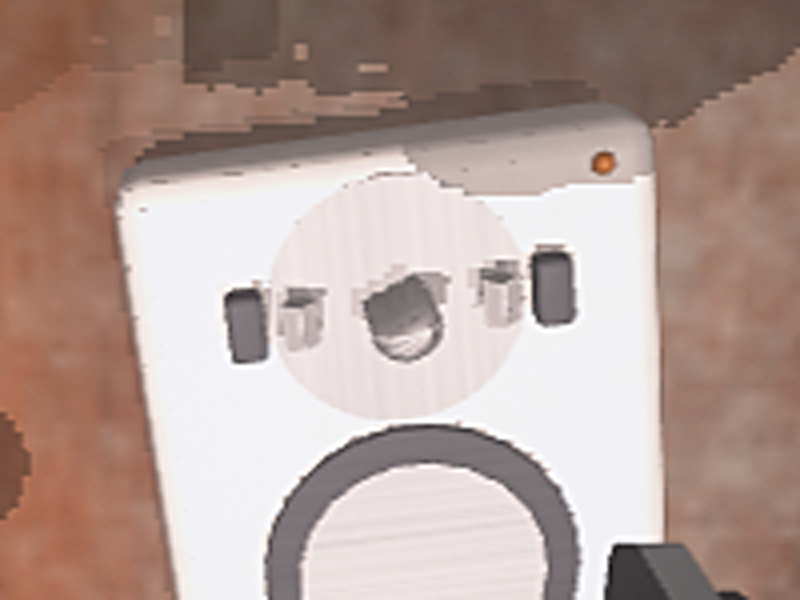

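Crop: shaft (405,318) with its flat seemingly facing up-left (-x world), clips at (300,320) and (500,295). I'll look from straight above to fix the flat's direction.

Call:
{"fn": "arm_command", "kwargs": {"rows": [{"grip":1,"linear":[-60,25,30],"rot":[0,0,0]},{"grip":1,"linear":[-115,50,80],"rot":[0,0,0]},{"grip":1,"linear":[-115,50,90],"rot":[0,0,0]},{"grip":1,"linear":[-115,50,90],"rot":[0,0,0]},{"grip":1,"linear":[-115,50,90],"rot":[0,0,0]}]}}

```text
clock: 4.55
position: [544.7, 268.3, 142.2]
ee_rot: [0.001, 1.0, 0.0, 0.0]
contact_force: [0.2, -0.5, 0.9]
gripper_width: 85.5
grasp_force: 0.0
```

```bash
python3 - <<'E'
from h import *
p=shot('wrist');s=arm.read_state();print(s['position'],s['ee_rot'],s['clock'],p['c2w'][:3,3])
for q,z in dict(shaft_foot=40).items():
    for r in models.tip_of(p,q):
        if r['score']>.2: print(q,round(r['score'],2),np.array(r['pixel']),atz(p,r['pixel'],z))
c=[int(v) for v in proj(p,[465,268.5,50])]; f=p['frame']
x0=min(max(c[0]-64,0),432);y0=min(max(c[1]-48,0),324);print(x0,y0)
cv2.imwrite('pics/sh2.png',cv2.resize(f[y0:y0+96,x0:x0+128,::-1],(800,600),interpolation=cv2.INTER_CUBIC))
goal((450,0,210,0))
E
```

```text
[544.65 268.55 142.9 ] [0. 1. 0. 0.] 4.6 [462.17 268.06 284.25]
shaft_foot 0.96 [279.1  97.6] [464.92 268.36  40.  ]
215 49
go [450   0 210   0] lin [  94.2 -268.6  -67.5] rot [ 0.  0. -0.] rows 5.0
```

View pics/sh2.png

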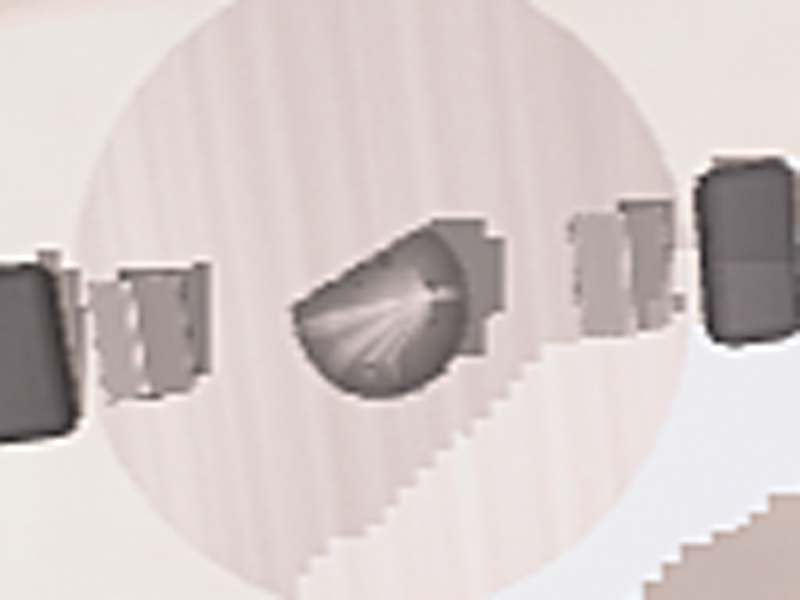

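Top-down view: the D's flat faces up-left, running (295,308)→(432,225); round part towards the lower right; cast shadow on the right (470,280). Sub-pixel check of the flat's line, then go to the knob.

```bash
python3 - <<'E'
from h import *
p=shot('wrist');g=p['frame'].astype(float).mean(2)
pts=[]
for c in range(262,286):
    col=g[76:104,c]; b=np.median(col[:6]); i=np.argmax(col<b-40)
    if i>0:
        t=(col[i-1]-(b-40))/(col[i-1]-col[i]); pts.append((c,76+i-1+t))
pts=np.array(pts)
W=np.array([atz(p,q,55)[:2] for q in pts]);print(np.c_[pts,W])
for k in (12,15,18):
    v=cv2.fitLine(W[2:k].astype(np.float32),cv2.DIST_HUBER,0,.01,.01).ravel();print(k,v,np.arctan2(v[1],v[0]))
print(g[84:114:1,260:294].astype(int))
E
```

```text
[[262.    96.4  464.1  257.74]
 [263.    95.66 463.65 258.39]
 [264.    95.16 463.34 259.04]
 [265.    94.47 462.92 259.69]
 [266.    93.42 462.28 260.34]
 [267.    93.34 462.23 260.98]
 [268.    92.51 461.73 261.63]
 [269.    91.66 461.22 262.27]
 [270.    91.44 461.09 262.92]
 [271.    90.66 460.61 263.56]
 [272.    90.36 460.43 264.2 ]
 [273.    89.52 459.93 264.84]
 [274.    88.59 459.37 265.49]
 [275.    88.36 459.23 266.13]
 [276.    87.63 458.79 266.77]
 [277.    87.36 458.62 267.41]
 [278.    86.57 458.15 268.04]
 [279.    85.62 457.58 268.68]
 [280.    85.34 457.41 269.32]
 [281.    84.57 456.95 269.96]
 [282.    84.49 456.91 270.59]
 [283.    84.65 457.   271.23]
 [284.    83.53 456.33 271.86]
 [285.    83.56 456.35 272.5 ]]
12 [  0.49  -0.87 461.58 261.95] -1.0530329
15 [  0.5   -0.86 460.69 263.49] -1.0416912
18 [  0.5   -0.87 459.79 265.09] -1.0461533
[[218 216 212 ... 162 220 215]
 [218 216 212 ... 167 223 216]
 [217 216 214 ... 172 232 225]
 ...
 [214 214 215 ... 210 211 211]
 [214 213 214 ... 208 209 208]
 [215 213 213 ... 208 219 235]]
```

Call:
{"fn": "arm_command", "kwargs": {"rows": [{"grip":1,"linear":[20,-50,-40],"rot":[0,0,0]},{"grip":1,"linear":[35,-105,-40],"rot":[0,0,0]},{"grip":1,"linear":[45,-160,-40],"rot":[0,0,0]},{"grip":1,"linear":[55,-215,-40],"rot":[0,0,0]},{"grip":1,"linear":[60,-265,-20],"rot":[0,0,0]},{"grip":1,"linear":[60,-265,-10],"rot":[0,0,0]},{"grip":1,"linear":[60,-265,-10],"rot":[0,0,0]},{"grip":1,"linear":[60,-265,-10],"rot":[0,0,0]}]}}

```text
clock: 5.7
position: [485.0, 4.6, 152.2]
ee_rot: [-0.0, 1.0, 0.0, 0.001]
contact_force: [-0.5, -0.4, -0.4]
gripper_width: 85.3
grasp_force: 0.0
```

```bash
python3 - <<'E'
from h import *
p=shot('wrist');s=arm.read_state();print(s['position'],s['ee_rot'],s['clock'],p['c2w'][:3,3])
for q,z in dict(knob_mid=25,knob_bore=0,cup1_mid=21).items():
    for r in models.tip_of(p,q):
        if r['score']>.2: print(q,round(r['score'],2),np.array(r['pixel']),atz(p,r['pixel'],z))
c=[int(v) for v in proj(p,[420,-2,40])]; f=p['frame']
x0=min(max(c[0]-64,0),432);y0=min(max(c[1]-48,0),324);print(x0,y0)
cv2.imwrite('pics/kn.png',cv2.resize(f[y0:y0+96,x0:x0+128,::-1],(800,600),interpolation=cv2.INTER_CUBIC))
m=(f[y0:y0+96,x0:x0+128].min(2)>150).astype(np.uint8)
n,l,st,ce=cv2.connectedComponentsWithStats(m)
for i in range(1,n):
    if 15<st[i,4]<300: print(st[i],ce[i]+[x0,y0])
E
```

```text
[485.01   4.71 152.11] [-0.  1.  0.  0.] 5.75 [402.37   4.18 294.13]
knob_mid 0.79 [270.7 119.9] [422.02  -1.92  25.  ]
cup1_mid 0.74 [139.  243.8] [ 528.08 -118.52   21.  ]
206 70
[61 30  7 22 86] [270.03 110.44]
[ 0 91 19  5 71] [213.13 163.38]
```

View pics/kn.png

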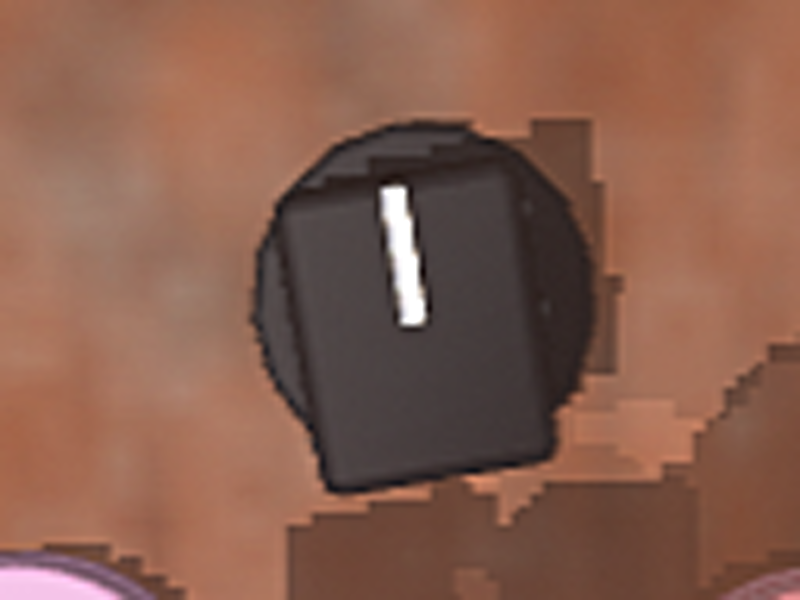

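The knob's white line points up in the crop ((413,320)→(393,185)), i.e. about world −x. The shape and line match the description, so it is the dial knob. Needed turn to the shaft: about +0.37 rad.

```bash
python3 - <<'E'
from h import *
p=shot('wrist')
P=lambda x,y,z: atz(p,(206+x/6.25,70+y/6.25),z)
a,b=P(413,322,50),P(393,185,50);d=b-a;print(a,b,np.arctan2(d[1],d[0]))
print('top corners',[P(*c,50)[:2] for c in ((285,205),(510,160),(550,460),(328,490))])
print('flange', P(257,300,6),P(595,300,6))
q=shot('side'); 
r=models.tip_of(q,'knob_mid')[0]; r2=models.tip_of(p,'knob_mid')[0]; print(r['score'],tri([(q,r['pixel']),(p,r2['pixel'])]))
c=np.mean([P(*c,50) for c in ((285,205),(510,160),(550,460),(328,490))],0);print(c)
goal((421,-2,80,0.147),(421,-2,20,.147))
E
```

```text
[420.8   -0.55  50.  ] [406.24  -2.64  50.  ] -2.9986834870885035
top corners [array([408.33, -14.5 ]), array([403.64,  10.13]), array([436.06,  14.95]), array([439.47, -10.38])]
flange [421.36 -21.83   6.  ] [421.34  22.52   6.  ]
0.9 [422.53   0.53  28.7 ]
[421.88   0.05  50.  ]
go [421.    -2.    80.     0.15] lin [63.3 -6.  71.3] rot [ 0.    0.   -0.15] rows 2.0
go [421.    -2.    20.     0.15] lin [ 63.4  -6.  131.3] rot [ 0.    0.   -0.15] rows 3.0
```

Call:
{"fn": "arm_command", "kwargs": {"rows": [{"grip":1,"linear":[40,-3,20],"rot":[0,0,-0.1]},{"grip":1,"linear":[63,-4.5,60],"rot":[0,0,-0.145]},{"grip":1,"linear":[63,-4.5,90],"rot":[0,0,-0.145]},{"grip":1,"linear":[63,-4.5,115],"rot":[0,0,-0.145]},{"grip":1,"linear":[63,-4.5,129],"rot":[0,0,-0.145]},{"grip":1,"linear":[63,-4.5,129],"rot":[0,0,-0.145]},{"grip":1,"linear":[63,-4.5,129],"rot":[0,0,-0.145]},{"grip":0,"linear":[63,-4.5,129],"rot":[0,0,-0.145]},{"grip":0,"linear":[63,-4.5,129],"rot":[0,0,-0.145]},{"grip":0,"linear":[63,-4.5,129],"rot":[0,0,-0.145]}]}}

```text
clock: 7.35
position: [421.4, -0.7, 22.5]
ee_rot: [-0.072, 0.997, 0.0, 0.0]
contact_force: [-0.6, 0.0, -0.2]
gripper_width: 32.2
grasp_force: 0.0
```

Call:
{"fn": "arm_command", "kwargs": {"rows": [{"grip":0,"linear":[0,0,0],"rot":[0,0,0]},{"grip":0,"linear":[0,0,0],"rot":[0,0,0]},{"grip":0,"linear":[0,0,0],"rot":[0,0,0]}]}}

```text
clock: 7.72
position: [421.7, -0.7, 22.7]
ee_rot: [-0.072, 0.997, 0.0, 0.0]
contact_force: [-1.4, -0.6, 6.6]
gripper_width: 27.3
grasp_force: 59.5
```

```bash
python3 - <<'E'
from h import *
s=arm.read_state();print(s['position'],R.from_quat(s['ee_rot']).as_euler('xyz'),s['clock'],s['gripper_width'],s['grasp_force'],s['contact_force'])
p=shot('side');q=shot('wrist')
a,b=[models.tip_of(x,'shaft_foot') for x in(p,q)]
print([ (r['score'],r['pixel']) for r in a+b])
E
```

```text
[421.67  -0.68  22.7 ] [ 3.14  0.   -3.  ] 7.725 27.253741432786736 59.50808275490999 [-1.38 -0.64  6.64]
[(0.45, [265.5, 168.5])]
```

```bash
python3 - <<'E'
from h import *
goal((421.7,-.7,110,.145),(465.3,266.4,110,.525),(465.3,266.4,62.7,.525))
p=shot('wrist');s=arm.read_state()
print(proj(p,np.array([421.7,-.7,50])),proj(p,np.array([407,-3,50])))
E
```

```text
go [421.7   -0.7  110.     0.14] lin [ -0.1   0.  -87.3] rot [ 0.  0. -0.] rows 2.0
go [465.3  266.4  110.     0.52] lin [-81.6 258.1 -87.2] rot [-0.    0.   -0.38] rows 5.0
go [465.3  266.4   62.7    0.52] lin [-81.6 258.1 -39.9] rot [-0.    0.   -0.38] rows 5.0
[np.float64(279.3238533154013), np.float64(312.5732071886737)] [np.float64(278.90677409401553), np.float64(279.59178629348844)]
```

Call:
{"fn": "arm_command", "kwargs": {"rows": [{"grip":0,"linear":[0,0,-55],"rot":[0,0,0]},{"grip":0,"linear":[-10,45,-87],"rot":[0,0,0]},{"grip":0,"linear":[-25,98,-87],"rot":[0,0,-0.1]},{"grip":0,"linear":[-45,150,-87],"rot":[0,0,-0.2]},{"grip":0,"linear":[-62,205,-87],"rot":[0,0,-0.3]},{"grip":0,"linear":[-81.5,258,-87],"rot":[0,0,-0.38]},{"grip":0,"linear":[-81.5,258,-87],"rot":[0,0,-0.38]},{"grip":0,"linear":[-81.5,258,-87],"rot":[0,0,-0.38]},{"grip":0,"linear":[-81.5,258,-87],"rot":[0,0,-0.38]}]}}

```text
clock: 9.1
position: [464.4, 264.8, 109.0]
ee_rot: [-0.258, 0.966, -0.0, -0.001]
contact_force: [0.0, -0.2, -0.7]
gripper_width: 27.0
grasp_force: 59.3
```

```bash
python3 - <<'E'
from h import *
s=arm.read_state();print(s['position'],R.from_quat(s['ee_rot']).as_euler('xyz'),s['clock'],s['gripper_width'],s['grasp_force'],s['contact_force'])
p=shot('wrist');f=p['frame']
T=np.array(p['T_tool_cam']);p['c2w']=T
c=[279,300]; x0,y0=215,240
m=(f[y0:y0+100,x0:x0+130].min(2)>140).astype(np.uint8)
n,l,st,ce=cv2.connectedComponentsWithStats(m)
for i in range(1,n):
    if 15<st[i,4]<1000:
        v,u=np.nonzero(l==i); L=cv2.fitLine(np.float32(np.c_[u+x0,v+y0]),cv2.DIST_L2,0,.01,.01).ravel()
        P=[atz(p,L[2:]+k*L[:2],-27.3) for k in(-12,0,12)]
        print(st[i]+[x0,y0,0,0,0],ce[i]+[x0,y0],P)
cv2.imwrite('pics/held.png',cv2.resize(f[200:360,180:380,::-1],(750,600)))
E
```

```text
[464.45 264.81 109.  ] [-3.14 -0.   -2.62] 9.1 26.99548873096058 59.259539879858494 [ 0.01 -0.21 -0.71]
[215 240  26  29 590] [225.58 252.  ] [array([ 22.07, -22.1 , -27.3 ]), array([ 26.44, -19.7 , -27.3 ]), array([ 30.71, -17.35, -27.3 ])]
[322 240   7  13  22] [324.68 246.27] [array([ 24.35,  15.32, -27.3 ]), array([ 28.77,  17.11, -27.3 ]), array([ 33.1 ,  18.86, -27.3 ])]
[325 251  20  29 196] [338.01 265.43] [array([ 20.59,  17.97, -27.3 ]), array([ 20.84,  22.48, -27.3 ]), array([ 21.08,  26.99, -27.3 ])]
[277 279   6  33 173] [279.14 295.72] [array([ 12.96,   0.15, -27.3 ]), array([  7.63,   0.25, -27.3 ]), array([  2.15,   0.36, -27.3 ])]
```

View pics/held.png

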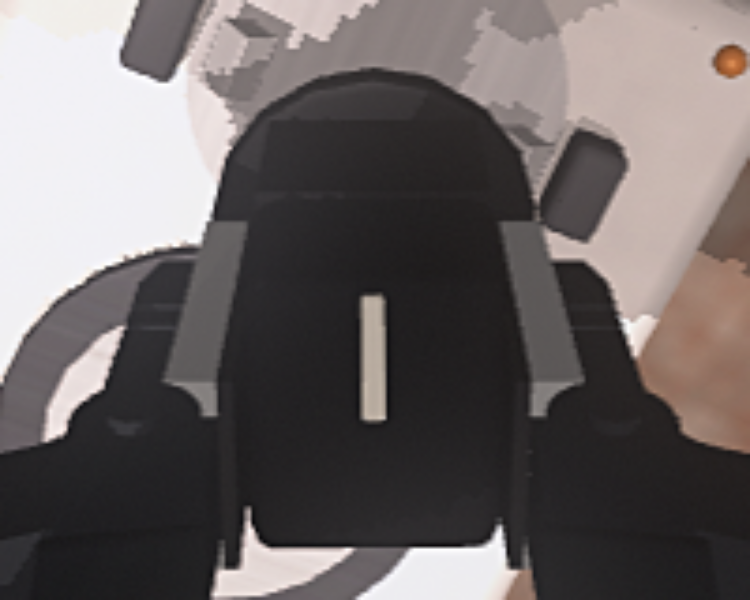

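Held view: knob squarely in the pads, white line (372,355) centred and parallel to the tool's x, so no slip. Correct and descend.

```bash
python3 - <<'E'
from h import *
goal((465.3,266.4,90,.525),(465.3,266.4,62.7,.525))
E
```

```text
go [465.3  266.4   90.     0.52] lin [-1.4  1.  19.2] rot [-0. -0. -0.] rows 1.0
go [465.3  266.4   62.7    0.52] lin [-1.4  1.  46.5] rot [-0. -0. -0.] rows 1.0
```

Call:
{"fn": "arm_command", "kwargs": {"rows": [{"grip":0,"linear":[-1.4,1,0],"rot":[0,0,0]},{"grip":0,"linear":[-1.4,1,12],"rot":[0,0,0]},{"grip":0,"linear":[-1.4,1,20],"rot":[0,0,0]},{"grip":0,"linear":[-1.4,1,25],"rot":[0,0,0]},{"grip":0,"linear":[-1.4,1,29],"rot":[0,0,0]},{"grip":0,"linear":[-1.4,1,32],"rot":[0,0,0]},{"grip":0,"linear":[-1.4,1,32],"rot":[0,0,0]}]}}

```text
clock: 10.02
position: [464.5, 266.5, 76.3]
ee_rot: [-0.259, 0.966, -0.001, -0.002]
contact_force: [-3.3, -4.2, -3.1]
gripper_width: 26.9
grasp_force: 59.3
```

```bash
python3 - <<'E'
from h import *
s=arm.read_state();print(s['position'],R.from_quat(s['ee_rot']).as_euler('xyz'),s['clock'],s['grasp_force'],s['contact_force'],s['wrist_torque'])
goal((465.3,266.4,62.7,.525))
E
```

```text
[464.46 266.51  76.26] [-3.14 -0.   -2.62] 10.025 59.2701343819499 [-3.27 -4.23 -3.09] [-1.06  0.84 -0.04]
go [465.3  266.4   62.7    0.52] lin [-0.7 -0.5 13.6] rot [-0. -0. -0.] rows 1.0
```

Engaged on the shaft with little force; push home.

Call:
{"fn": "arm_command", "kwargs": {"rows": [{"grip":0,"linear":[0.5,-0.3,4],"rot":[0,0,0]},{"grip":0,"linear":[0.5,-0.3,8],"rot":[0,0,0]},{"grip":0,"linear":[0.5,-0.3,12],"rot":[0,0,0]},{"grip":0,"linear":[0.5,-0.3,15],"rot":[0,0,0]},{"grip":0,"linear":[0.5,-0.3,16],"rot":[0,0,0]},{"grip":0,"linear":[0.5,-0.3,16],"rot":[0,0,0]}]}}

```text
clock: 10.78
position: [464.5, 266.2, 62.8]
ee_rot: [-0.259, 0.966, -0.001, -0.001]
contact_force: [-8.0, -5.5, 11.9]
gripper_width: 27.0
grasp_force: 61.0
```

```bash
python3 - <<'E'
from h import *
s=arm.read_state();print(s['position'],R.from_quat(s['ee_rot']).as_euler('xyz'),s['clock'],s['grasp_force'],s['contact_force'],s['wrist_torque'])
p=shot('wrist');p['c2w']=np.array(p['T_tool_cam']);f=p['frame']
m=(f[265:325,262:297].min(2)>140).astype(np.uint8); v,u=np.nonzero(m);print(u.min()+262,u.max()+262,v.min()+265,v.max()+265)
E
```

```text
[464.45 266.2   62.79] [-3.14 -0.   -2.62] 10.775 61.01420123130083 [-8.02 -5.5  11.88] [-1.58  2.23 -0.07]
277 282 279 311
```

Call:
{"fn": "arm_command", "kwargs": {"rows": [{"grip":0,"linear":[0,0,1.5],"rot":[0,0,0]},{"grip":0,"linear":[0,0,1.5],"rot":[0,0,0]}]}}

```text
clock: 11.08
position: [464.5, 266.2, 62.7]
ee_rot: [-0.259, 0.966, -0.001, -0.001]
contact_force: [-11.1, -6.1, 21.5]
gripper_width: 27.0
grasp_force: 62.1
```

Call:
{"fn": "arm_command", "kwargs": {"rows": [{"grip":0,"linear":[0,0,-1.5],"rot":[0,0,0.15]},{"grip":0,"linear":[0,0,-1.5],"rot":[0,0,0.3]},{"grip":0,"linear":[0,0,-1.5],"rot":[0,0,0.45]},{"grip":0,"linear":[0,0,-1.5],"rot":[0,0,0.6]},{"grip":0,"linear":[0,0,-1.5],"rot":[0,0,0.75]},{"grip":0,"linear":[0,0,-1.5],"rot":[0,0,0.9]},{"grip":0,"linear":[0,0,-1.5],"rot":[0,0,1.0]},{"grip":0,"linear":[0,0,-1.5],"rot":[0,0,1.0]}]}}

```text
clock: 12.08
position: [464.5, 267.5, 62.7]
ee_rot: [0.236, 0.972, -0.0, -0.0]
contact_force: [-10.0, -1.9, 10.7]
gripper_width: 27.2
grasp_force: 60.7
```

```bash
python3 - <<'E'
from h import *
s=arm.read_state();print(s['position'],R.from_quat(s['ee_rot']).as_euler('xyz'),s['clock'],s['grasp_force'],s['contact_force'],s['wrist_torque'],s['joints'])
E
```

```text
[464.5  267.51  62.74] [-3.14 -0.    2.67] 12.075 60.739110074937344 [-9.98 -1.88 10.68] [-0.58  2.73 -0.08] [ 0.82  0.42 -0.42 -0.   -0.73 -2.87]
```

Home (force rises, height holds) and turned 1.0 rad; joint 6 is near its range, so I regrip with a half turn.

Call:
{"fn": "arm_command", "kwargs": {"rows": [{"grip":1,"linear":[0,0,0],"rot":[0,0,0]},{"grip":1,"linear":[0,0,0],"rot":[0,0,0]},{"grip":1,"linear":[0,0,0],"rot":[0,0,0]},{"grip":1,"linear":[0,0,-25],"rot":[0,0,0]},{"grip":1,"linear":[0,0,-60],"rot":[0,0,-0.15]},{"grip":1,"linear":[0,0,-60],"rot":[0,0,-0.33]},{"grip":1,"linear":[0,0,-60],"rot":[0,0,-0.51]},{"grip":1,"linear":[0,0,-60],"rot":[0,0,-0.69]},{"grip":1,"linear":[0,0,-60],"rot":[0,0,-0.87]},{"grip":1,"linear":[0,0,-60],"rot":[0,0,-1.05]}]}}

```text
clock: 13.32
position: [465.8, 267.5, 121.2]
ee_rot: [-0.286, 0.958, 0.0, 0.0]
contact_force: [-0.1, 0.1, -0.5]
gripper_width: 85.6
grasp_force: 0.0
```

Call:
{"fn": "arm_command", "kwargs": {"rows": [{"grip":1,"linear":[0,0,0],"rot":[0,0,-0.18]},{"grip":1,"linear":[0,0,0],"rot":[0,0,-0.36]},{"grip":1,"linear":[0,0,0],"rot":[0,0,-0.54]},{"grip":1,"linear":[0,0,0],"rot":[0,0,-0.72]},{"grip":1,"linear":[0,0,0],"rot":[0,0,-0.9]},{"grip":1,"linear":[0,0,0],"rot":[0,0,-1.08]},{"grip":1,"linear":[0,0,0],"rot":[0,0,-1.26]},{"grip":1,"linear":[0,0,0],"rot":[0,0,-1.44]},{"grip":1,"linear":[0,0,0],"rot":[0,0,-1.62]},{"grip":1,"linear":[0,0,0],"rot":[0,0,-1.8]}]}}

```text
clock: 14.58
position: [465.8, 267.5, 121.2]
ee_rot: [0.928, -0.372, 0.0, -0.0]
contact_force: [-0.4, -0.1, 0.6]
gripper_width: 85.3
grasp_force: 0.0
```

Call:
{"fn": "arm_command", "kwargs": {"rows": [{"grip":1,"linear":[0,0,0],"rot":[0,0,-0.15]},{"grip":1,"linear":[0,0,0],"rot":[0,0,-0.29]},{"grip":1,"linear":[0,0,0],"rot":[0,0,-0.29]},{"grip":1,"linear":[0,0,0],"rot":[0,0,-0.29]}]}}

```text
clock: 15.08
position: [465.6, 267.3, 121.2]
ee_rot: [0.971, -0.238, 0.0, -0.0]
contact_force: [0.4, 1.1, 0.3]
gripper_width: 84.9
grasp_force: 0.0
```

```bash
python3 - <<'E'
from h import *
s=arm.read_state();print(s['position'],R.from_quat(s['ee_rot']).as_euler('xyz'),s['clock'],s['joints'])
goal((464.9,267,62.5,2.67))
p=shot('side');a=models.spot_in(p,'knob_mid')[0]['rect'];print(a)
f=p['frame'];cv2.imwrite('pics/fit.png',cv2.resize(f[130:200,220:330,::-1],(800,509),interpolation=cv2.INTER_CUBIC))
E
```

```text
[465.56 267.35 121.19] [-3.14 -0.   -0.48] 15.075 [ 0.82  0.35 -0.36  0.   -0.87  0.27]
go [464.9  267.    62.5    2.67] lin [-0.4  0.6 58.7] rot [-0.   -0.   -0.01] rows 1.0
[256.1, 148.3, 270.8, 167.7]
```

View pics/fit.png

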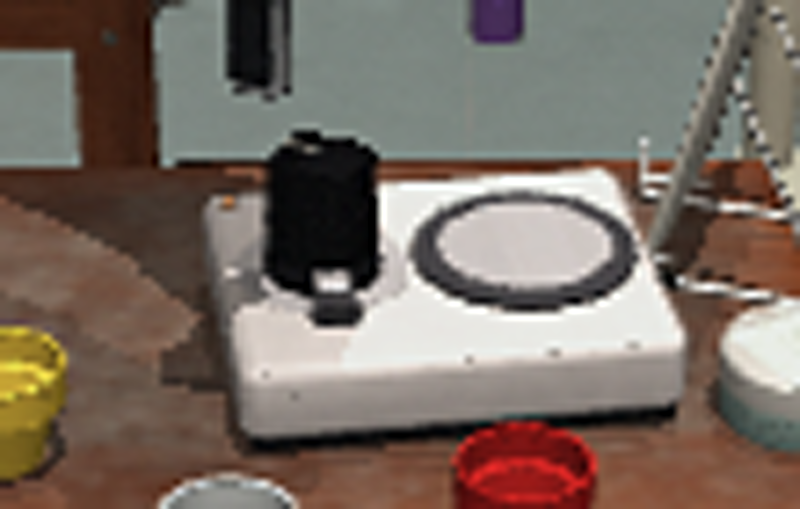

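The knob sits flush under the near clip (335,280). Regrip and finish the turn.

Call:
{"fn": "arm_command", "kwargs": {"rows": [{"grip":1,"linear":[-0.4,0.5,30],"rot":[0,0,0]},{"grip":1,"linear":[-0.4,0.5,50],"rot":[0,0,0]},{"grip":1,"linear":[-0.4,0.5,58],"rot":[0,0,0]},{"grip":1,"linear":[-0.4,0.5,58],"rot":[0,0,0]},{"grip":0,"linear":[-0.4,0.5,58],"rot":[0,0,0]},{"grip":0,"linear":[-0.4,0.5,58],"rot":[0,0,0]},{"grip":0,"linear":[-0.4,0.5,58],"rot":[0,0,0]},{"grip":0,"linear":[-0.4,0.5,58],"rot":[0,0,0]},{"grip":0,"linear":[-0.4,0.5,58],"rot":[0,0,0]},{"grip":0,"linear":[-0.4,0.5,58],"rot":[0,0,0]}]}}

```text
clock: 16.42
position: [464.9, 267.0, 63.9]
ee_rot: [0.972, -0.237, 0.0, -0.0]
contact_force: [-1.0, -0.6, 5.7]
gripper_width: 26.7
grasp_force: 60.1
```

Call:
{"fn": "arm_command", "kwargs": {"rows": [{"grip":0,"linear":[0,0,0],"rot":[0,0,0.1]},{"grip":0,"linear":[0,0,0],"rot":[0,0,0.2]},{"grip":0,"linear":[0,0,0],"rot":[0,0,0.25]},{"grip":0,"linear":[0,0,0],"rot":[0,0,0.3]},{"grip":0,"linear":[0,0,0],"rot":[0,0,0.3]}]}}

```text
clock: 17.05
position: [464.4, 267.3, 63.9]
ee_rot: [0.925, -0.379, -0.0, -0.0]
contact_force: [-5.3, 0.1, 7.7]
gripper_width: 27.2
grasp_force: 60.2
```

```bash
python3 - <<'E'
from h import *
s=arm.read_state();print(s['position'],R.from_quat(s['ee_rot']).as_euler('xyz'),s['clock'],s['grasp_force'],s['contact_force'],s['wrist_torque'],s['joint_efforts'])
E
```

```text
[464.44 267.29  63.89] [-3.14  0.   -0.78] 17.05 60.16121144872159 [-5.28  0.15  7.65] [ 0.14  1.07 -0.  ] [ -1.16 -32.46  13.07   3.21   0.63  -0.05]
```

Call:
{"fn": "arm_command", "kwargs": {"rows": [{"grip":0,"linear":[0,0,0],"rot":[0,0,0.08]},{"grip":0,"linear":[0,0,0],"rot":[0,0,0.15]},{"grip":0,"linear":[0,0,0],"rot":[0,0,0.15]}]}}

```text
clock: 17.42
position: [464.6, 267.5, 63.9]
ee_rot: [0.894, -0.447, -0.0, -0.0]
contact_force: [-3.5, 1.9, 6.5]
gripper_width: 27.0
grasp_force: 60.1
```

```bash
cat > st.py <<'E'
from h import *
s=arm.read_state();print(s['position'],R.from_quat(s['ee_rot']).as_euler('xyz'),s['clock'],s['grasp_force'],s['contact_force'],s['wrist_torque'],s['joint_efforts'])
E
python3 st.py
```

```text
[464.55 267.48  63.88] [-3.14  0.   -0.93] 17.425 60.14096317347139 [-3.53  1.87  6.49] [0.32 1.06 0.07] [ -1.45 -32.65  12.95   3.18   0.52  -0.16]
```

Call:
{"fn": "arm_command", "kwargs": {"rows": [{"grip":0,"linear":[0,0,0],"rot":[0,0,0.08]},{"grip":0,"linear":[0,0,0],"rot":[0,0,0.12]},{"grip":0,"linear":[0,0,0],"rot":[0,0,0.12]}]}}

```text
clock: 17.8
position: [464.7, 267.8, 63.9]
ee_rot: [0.866, -0.5, -0.0, -0.001]
contact_force: [-3.0, 1.3, 6.2]
gripper_width: 27.2
grasp_force: 60.1
```

```bash
python3 st.py; python3 - <<'E'
from h import *
p=shot('wrist');p['c2w']=np.array(p['T_tool_cam']);f=p['frame']
m=(f[255:335,250:310].min(2)>130).astype(np.uint8);n,l,st,ce=cv2.connectedComponentsWithStats(m)
for i in range(1,n):
    if st[i,4]>60:
        v,u=np.nonzero(l==i);print(st[i]);L=cv2.fitLine(np.float32(np.c_[u+250,v+255]),cv2.DIST_L2,0,.01,.01).ravel();print(L,[atz(p,L[2:]+k*L[:2],-27.3) for k in(-12,0,12)])
E
```

```text
[464.65 267.79  63.88] [-3.14  0.   -1.05] 17.8 60.10079038795084 [-2.98  1.31  6.19] [0.49 1.07 0.09] [ -1.82 -32.91  12.76   3.21   0.38  -0.17]
[ 27  55   6  25 129]
[  0.02   1.   279.87 321.74] [array([  0.18,   1.  , -27.3 ]), array([ -5.46,   1.12, -27.3 ]), array([-11.26,   1.24, -27.3 ])]
```

Call:
{"fn": "arm_command", "kwargs": {"rows": [{"grip":0,"linear":[0,0,0],"rot":[0,0,0.08]},{"grip":0,"linear":[0,0,0],"rot":[0,0,0.12]},{"grip":0,"linear":[0,0,0],"rot":[0,0,0.12]}]}}

```text
clock: 18.23
position: [464.8, 268.0, 63.9]
ee_rot: [0.835, -0.551, -0.0, -0.001]
contact_force: [-3.6, 2.6, 5.5]
gripper_width: 27.2
grasp_force: 60.1
```

```bash
python3 st.py; cat > ln.py <<'E'
from h import *
p=shot('wrist');p['c2w']=np.array(p['T_tool_cam']);f=p['frame']
m=(f[255:335,250:310].min(2)>130).astype(np.uint8);n,l,st,ce=cv2.connectedComponentsWithStats(m)
for i in range(1,n):
    if st[i,4]>60:
        v,u=np.nonzero(l==i);print(st[i]);L=cv2.fitLine(np.float32(np.c_[u+250,v+255]),cv2.DIST_L2,0,.01,.01).ravel();P=[atz(p,L[2:]+k*L[:2],-27.3) for k in(-12,0,12)];d=P[2]-P[0];print(P,np.arctan(d[1]/d[0]))
E
python3 ln.py
```

```text
[464.77 268.01  63.88] [-3.14  0.   -1.17] 18.225 60.14956874772906 [-3.58  2.56  5.49] [0.67 1.16 0.18] [ -2.32 -32.88  12.54   3.23   0.28  -0.25]
[ 27  55   6  25 129]
[array([  0.29,   1.07, -27.3 ]), array([ -5.36,   1.16, -27.3 ]), array([-11.15,   1.25, -27.3 ])] -0.014983238673102884
```

Call:
{"fn": "arm_command", "kwargs": {"rows": [{"grip":0,"linear":[0,0,0],"rot":[0,0,0.08]},{"grip":0,"linear":[0,0,0],"rot":[0,0,0.15]},{"grip":0,"linear":[0,0,0],"rot":[0,0,0.15]}]}}

```text
clock: 18.65
position: [465.1, 268.2, 63.9]
ee_rot: [0.792, -0.611, 0.0, -0.001]
contact_force: [-3.7, 3.4, 5.9]
gripper_width: 27.2
grasp_force: 61.1
```

```bash
python3 st.py; python3 ln.py
```

```text
[465.12 268.25  63.86] [-3.14  0.   -1.31] 18.65 61.09805217012763 [-3.74  3.37  5.93] [1.05 1.02 0.5 ] [ -3.19 -33.05  12.08   3.03  -0.11  -0.57]
[ 27  55   6  25 127]
[array([  0.34,   1.14, -27.3 ]), array([ -5.3 ,   1.19, -27.3 ]), array([-11.1 ,   1.24, -27.3 ])] -0.008966385258597265
```

Torque jumped to 0.5 N m with no slip: the stop is reached. Release, rise, and look at the cups.

Call:
{"fn": "arm_command", "kwargs": {"rows": [{"grip":1,"linear":[0,0,0],"rot":[0,0,0]},{"grip":1,"linear":[0,0,0],"rot":[0,0,0]},{"grip":1,"linear":[0,0,0],"rot":[0,0,0]},{"grip":1,"linear":[0,0,-30],"rot":[0,0,0]},{"grip":1,"linear":[0,0,-80],"rot":[0,0,0]},{"grip":1,"linear":[0,0,-130],"rot":[0,0,0]},{"grip":1,"linear":[0,0,-190],"rot":[0,0,0]},{"grip":1,"linear":[0,0,-190],"rot":[0,0,0]}]}}

```text
clock: 19.7
position: [467.1, 268.4, 258.8]
ee_rot: [0.791, -0.612, 0.001, -0.006]
contact_force: [0.5, -0.2, -0.5]
gripper_width: 85.3
grasp_force: 0.0
```

```bash
python3 st.py; python3 -c "
from h import *
goal((455,-30,290,3.14),(455,-30,290,0))
print(arm.read_state()['joints'])"
```

```text
[467.06 268.44 258.84] [-3.13  0.01 -1.32] 19.7 0.0 [ 0.48 -0.16 -0.46] [ 0.05  0.02 -0.02] [ -0.02 -31.72  19.94   4.55  -0.14   0.  ]
go [455.   -30.   290.     3.14] lin [285.7  86.1 -33.5] rot [-0.01 -0.   -1.32] rows 8.0
go [455 -30 290   0] lin [285.7  86.1 -33.5] rot [-0.    0.01  1.82] rows 10.0
[ 0.82  0.21 -0.17  0.   -1.18 -0.57]
```

Call:
{"fn": "arm_command", "kwargs": {"rows": [{"grip":1,"linear":[30,9,-5],"rot":[0,0,0.18]},{"grip":1,"linear":[65,20,-10],"rot":[0,0,0.36]},{"grip":1,"linear":[100,30,-20],"rot":[0,0,0.54]},{"grip":1,"linear":[135,40,-33],"rot":[0,0,0.72]},{"grip":1,"linear":[170,51,-33],"rot":[0,0,0.9]},{"grip":1,"linear":[205,62,-33],"rot":[0,0,1.08]},{"grip":1,"linear":[240,72,-33],"rot":[0,0,1.26]},{"grip":1,"linear":[270,81,-33],"rot":[0,0,1.44]},{"grip":1,"linear":[286,86,-33],"rot":[0,0,1.62]},{"grip":1,"linear":[286,86,-33],"rot":[0,0,1.82]}]}}

```text
clock: 20.95
position: [452.4, -32.7, 285.2]
ee_rot: [-0.004, 1.0, -0.0, -0.001]
contact_force: [-0.4, 0.1, 0.1]
gripper_width: 85.3
grasp_force: 0.0
```

Call:
{"fn": "arm_command", "kwargs": {"rows": [{"grip":1,"linear":[0,0,0],"rot":[0,0,0]},{"grip":1,"linear":[0,0,0],"rot":[0,0,0]},{"grip":1,"linear":[0,0,0],"rot":[0,0,0]}]}}

```text
clock: 21.32
position: [453.1, -31.2, 286.0]
ee_rot: [-0.009, 1.0, -0.0, -0.0]
contact_force: [-0.2, 0.7, -0.5]
gripper_width: 85.4
grasp_force: 0.0
```

```bash
cat > find.py <<'E'
from h import *
s=arm.read_state();print(s['position'],R.from_quat(s['ee_rot']).as_euler('xyz'),s['clock'])
p=shot('wrist','ov.png');q=shot('side')
Z=dict(cup1_mid=21,odd_round_mid=21,odd_square_mid=21,stand_cup=29,tray=0,knob_mid=65)
for n,z in Z.items():
    A,B=models.tip_of(p,n),models.tip_of(q,n)
    for r in A:
        if r['score']<.15: continue
        x=atz(p,r['pixel'],z); c=[int(v) for v in r['pixel']]
        o=''
        for t in B:
            if t['score']>.15:
                X=tri([(p,r['pixel']),(q,t['pixel'])])
                if np.linalg.norm(X[:2]-x[:2])<25: o=(X,round(t['score'],2))
        print(n,round(r['score'],2),np.round(r['pixel']),x,o,'rgb',p['frame'][c[1]-6:c[1]+7,c[0]-6:c[0]+7].reshape(-1,3).mean(0).round())
E
python3 find.py
```

```text
[453.08 -31.22 286.01] [-3.14 -0.   -3.12] 21.325
cup1_mid 0.66 [211. 223.] [ 528.81 -116.95   21.  ] (array([ 527.27, -117.05,   21.49]), 0.6) rgb [219. 216. 217.]
cup1_mid 0.17 [215. 146.] [ 431.4  -107.92   21.  ]  rgb [202. 199. 200.]
odd_round_mid 0.97 [304. 302.] [645.06   7.26  21.  ] (array([644.81,   7.29,  22.13]), 0.72) rgb [218. 214. 214.]
stand_cup 0.73 [ 91. 150.] [ 437.75 -251.98   29.  ] (array([ 436.84, -252.73,   27.88]), 0.65) rgb [191. 189. 189.]
stand_cup 0.34 [509. 206.] [497.37 254.18  29.  ]  rgb [244. 240. 239.]
tray 0.94 [111. 249.] [ 578.12 -261.7     0.  ] (array([ 583.5 , -261.34,    0.45]), 0.95) rgb [244. 197. 142.]
knob_mid 0.72 [545. 188.] [464.13 263.07  65.  ] (array([468.21, 258.61,  74.85]), 0.67) rgb [46. 42. 42.]
knob_mid 0.54 [209. 222.] [ 510.55 -109.88   65.  ]  rgb [215. 213. 213.]
```

View pics/ov.png

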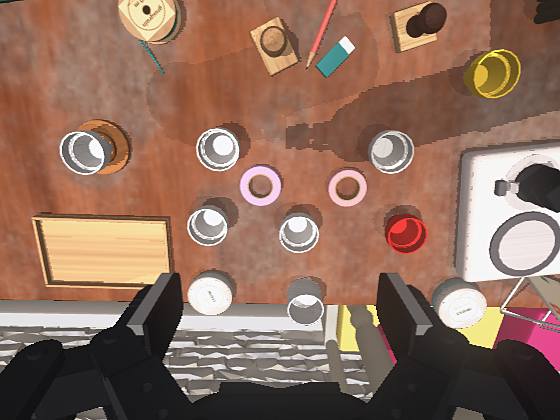

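Overview: cups' rims at A (218,149), B (390,151), C (208,226), D (298,232); round pot (305,306); stand cup (85,152); tray centre (105,250); red (405,232), yellow (494,73), white jars (210,293), (460,303) are not part of the job. No square pot is present. Refine the rims with circle fits.

```bash
cat > rim.py <<'E'
from h import *
def rim(p,px,z,rad=24.5,win=34):
    """circle fit on a rectified top view at height z around pixel px -> world xy, radius"""
    c=atz(p,px,z); S=6; n=2*win*S
    g=[(c[0]-win,c[1]-win),(c[0]-win,c[1]+win),(c[0]+win,c[1]+win),(c[0]+win,c[1]-win)]
    src=np.float32([proj(p,np.array([*v,z])) for v in g]); dst=np.float32([(0,0),(n,0),(n,n),(0,n)])
    W=cv2.warpPerspective(p['frame'],cv2.getPerspectiveTransform(src,dst),(n,n))
    G=cv2.GaussianBlur(cv2.cvtColor(W,cv2.COLOR_RGB2GRAY),(0,0),2)
    h=cv2.HoughCircles(G,cv2.HOUGH_GRADIENT_ALT,1.5,20,param1=120,param2=.6,minRadius=int((rad-2)*S),maxRadius=int((rad+2)*S))
    if h is None: return c[:2],None
    return [(round(float(c[0]-win+b/S),1),round(float(c[1]-win+a/S),1),round(float(r/S),1)) for a,b,r in h[0][:,:3]]
E
python3 - <<'E'
from rim import *
p=shot('wrist')
for n,px,z in [('A',(218,149),42),('B',(390,151),42),('C',(208,226),42),('D',(298,232),42),('pot',(305,306),42),('stand',(85,152),50)]:
    print(n,atz(p,px,z),rim(p,px,z))
q=shot('side');s=shot('scene')
print('corner',tri([(q,(393,170)),(s,(318,145))]))
T=[atz(p,v,14) for v in ((33,215),(168,220),(172,290),(47,286))];print(T)
E
```

```text
A [ 431.31 -100.97   42.  ] [(430.6, -101.2, 24.3)]
B [430.39  94.18  42.  ] [(431.9, 95.7, 24.1)]
C [ 525.26 -116.98   42.  ] [(526.5, -119.0, 24.3)]
D [531.41  -6.9   42.  ] [(535.2, -4.4, 23.4)]
pot [637.33   6.    42.  ] (array([637.33,   6.  ]), None)
stand [ 435.79 -247.55   50.  ] [(436.8, -249.6, 23.3)]
corner [764.66  89.47 151.18]
[array([ 524.79, -348.6 ,   14.  ]), array([ 528.9 , -174.65,   14.  ]), array([ 633.47, -178.18,   14.  ]), array([ 629.82, -351.51,   14.  ])]
```

```bash
python3 -c "
from h import *
goal((430.6,-101.2,120,0),(430.6,-101.2,18,0))"
```

```text
go [ 430.6 -101.2  120.     0. ] lin [ 23.7 -69.4 166.2] rot [0.   0.   0.02] rows 3.0
go [ 430.6 -101.2   18.     0. ] lin [ 23.7 -69.4 268.2] rot [0.   0.   0.02] rows 5.0
```

Call:
{"fn": "arm_command", "kwargs": {"rows": [{"grip":1,"linear":[10,-25,55],"rot":[0,0,0.02]},{"grip":1,"linear":[20,-50,110],"rot":[0,0,0.02]},{"grip":1,"linear":[23.5,-69.5,155],"rot":[0,0,0.02]},{"grip":1,"linear":[23.5,-69.5,190],"rot":[0,0,0.02]},{"grip":1,"linear":[23.5,-69.5,225],"rot":[0,0,0.02]},{"grip":1,"linear":[23.5,-69.5,255],"rot":[0,0,0.02]},{"grip":1,"linear":[23.5,-69.5,268],"rot":[0,0,0.02]},{"grip":1,"linear":[23.5,-69.5,268],"rot":[0,0,0.02]}]}}

```text
clock: 23.18
position: [430.7, -101.3, 17.9]
ee_rot: [0.002, 1.0, -0.0, -0.001]
contact_force: [0.4, -0.1, 0.3]
gripper_width: 85.2
grasp_force: 0.0
```

```bash
python3 -c "
from h import *
goal((430.6,-101.2,18,0))"
```

```text
go [ 430.6 -101.2   18.     0. ] lin [ 0.1  0.1 -0.1] rot [-0. -0. -0.] rows 1.0
```

Call:
{"fn": "arm_command", "kwargs": {"rows": [{"grip":0,"linear":[0,0,0],"rot":[0,0,0]},{"grip":0,"linear":[0,0,0],"rot":[0,0,0]},{"grip":0,"linear":[0,0,0],"rot":[0,0,0]},{"grip":0,"linear":[0,0,0],"rot":[0,0,0]},{"grip":0,"linear":[0,0,0],"rot":[0,0,0]},{"grip":0,"linear":[0,0,-40],"rot":[0,0,0]},{"grip":0,"linear":[0,0,-90],"rot":[0,0,0]},{"grip":0,"linear":[0,0,-90],"rot":[0,0,0]}]}}

```text
clock: 24.18
position: [433.7, -101.0, 112.4]
ee_rot: [0.002, 1.0, 0.0, 0.005]
contact_force: [0.6, -0.3, -1.4]
gripper_width: 47.0
grasp_force: 62.0
```

```bash
python3 st.py;python3 - <<'E'
from rim import *
s=arm.read_state()
p=shot('wrist','a.png')
pr=proj(p,np.array(s['position'])+[0,0,24]); print(pr,rim(p,pr,s['position'][2]+24))
st=proj(p,np.array([436.8,-249.8,50]));print(st,rim(p,st,50))
E
```

```text
[ 433.73 -101.03  112.41] [3.14 0.01 3.14] 24.175 61.99887815862894 [ 0.61 -0.27 -1.45] [-0.02 -0.03 -0.01] [ -0.04 -26.96  14.87   3.4   -0.15   0.  ]
[np.float64(279.6739870959882), np.float64(308.0070498041006)] [(430.7, -101.5, 23.2), (418.0, -100.5, 24.4)]
[np.float64(50.101527197374594), np.float64(232.07865436829056)] [(436.1, -249.8, 24.3)]
```

```bash
python3 -c "
from h import *
goal((436.4,-249.8,108,0),(436.4,-249.8,42,0))"
```

```text
go [ 436.4 -249.8  108.     0. ] lin [  -5.1 -148.7    2.2] rot [ 0.    0.01 -0.  ] rows 3.0
go [ 436.4 -249.8   42.     0. ] lin [  -4.7 -148.8   68.2] rot [ 0.    0.01 -0.  ] rows 3.0
```

Call:
{"fn": "arm_command", "kwargs": {"rows": [{"grip":0,"linear":[-2,-50,0],"rot":[0,0,0]},{"grip":0,"linear":[-4,-100,0],"rot":[0,0,0]},{"grip":0,"linear":[-5.8,-148.6,0],"rot":[0,0,0]},{"grip":0,"linear":[-5.8,-148.6,0],"rot":[0,0,0]},{"grip":0,"linear":[-5.8,-148.6,15],"rot":[0,0,0]},{"grip":0,"linear":[-5.8,-148.6,35],"rot":[0,0,0]},{"grip":0,"linear":[-5.8,-148.6,50],"rot":[0,0,0]},{"grip":0,"linear":[-5.8,-148.6,60],"rot":[0,0,0]},{"grip":0,"linear":[-5.8,-148.6,64],"rot":[0,0,0]},{"grip":0,"linear":[-5.8,-148.6,65],"rot":[0,0,0]}]}}

```text
clock: 25.48
position: [436.1, -249.8, 46.7]
ee_rot: [0.001, 1.0, -0.001, -0.0]
contact_force: [-8.1, 6.9, 31.1]
gripper_width: 46.8
grasp_force: 82.8
```

```bash
python3 st.py
```

```text
[ 436.11 -249.85   46.7 ] [-3.14 -0.    3.14] 25.475 82.78506547407233 [-8.09  6.89 31.14] [ 1.06  2.47 -0.14] [ -0.44 -19.31  10.08   1.41   2.58   0.2 ]
```

Fingertips meet the stand cup's rim 5 mm before seating; release here and let it drop the last bit, and grip the next cups higher.

Call:
{"fn": "arm_command", "kwargs": {"rows": [{"grip":0,"linear":[0,0,-4],"rot":[0,0,0]},{"grip":0,"linear":[0,0,-4],"rot":[0,0,0]},{"grip":1,"linear":[0,0,-4],"rot":[0,0,0]},{"grip":1,"linear":[0,0,-4],"rot":[0,0,0]},{"grip":1,"linear":[0,0,-4],"rot":[0,0,0]},{"grip":1,"linear":[0,0,-40],"rot":[0,0,0]},{"grip":1,"linear":[0,0,-90],"rot":[0,0,0]},{"grip":1,"linear":[30,0,-140],"rot":[0,0,0]},{"grip":1,"linear":[30,0,-140],"rot":[0,0,0]},{"grip":1,"linear":[30,0,-140],"rot":[0,0,0]}]}}

```text
clock: 26.72
position: [405.6, -249.6, 182.9]
ee_rot: [0.002, 1.0, 0.0, -0.0]
contact_force: [0.5, -0.2, -0.7]
gripper_width: 85.3
grasp_force: 0.0
```

```bash
python3 - <<'E'
from rim import *
s=arm.read_state();print(s['position'],s['clock'])
p=shot('wrist')
c=[int(v) for v in proj(p,np.array([436.4,-249.8,60]))];print(c)
for z in (62,66,70): print(z,rim(p,proj(p,np.array([436.4,-249.8,z])),z))
for w in ((526.5,-119),(535,-4.4),): 
    px=proj(p,np.array([*w,42]));print(px,rim(p,px,42))
f=cv2.copyMakeBorder(p['frame'],80,80,80,80,0)[c[1]+20:c[1]+140,c[0]:c[0]+160]
cv2.imwrite('pics/n1.png',cv2.resize(f[:,:,::-1],(640,480),interpolation=cv2.INTER_CUBIC))
E
```

```text
[ 405.63 -249.63  182.85] 26.725
[279, 234]
62 [(436.9, -251.1, 23.3), (436.9, -251.1, 25.6)]
66 [(427.6, -250.8, 23.8), (435.4, -250.3, 23.2), (435.4, -250.3, 25.3)]
70 [(433.1, -251.8, 25.3), (433.1, -251.8, 23.3)]
[np.float64(413.04536144850374), np.float64(312.09811457853976)] (array([ 526.5, -119. ]), None)
[np.float64(528.1173946281688), np.float64(318.9243721424049)] [(534.5, -4.4, 23.5)]
```

View pics/n1.png

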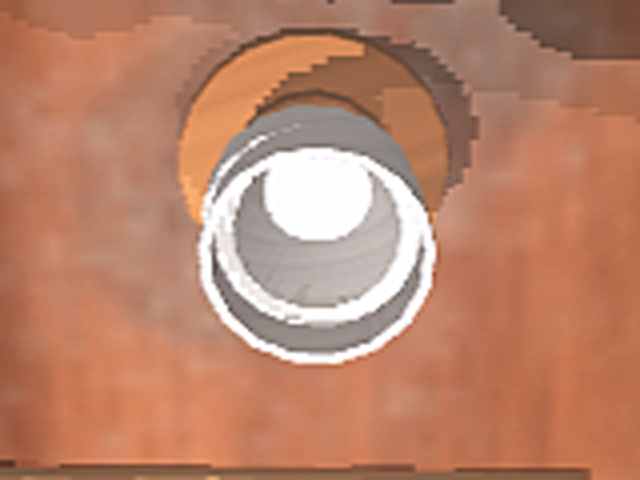

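The cup sits nested and level in the stand cup (rim circle at (318,255)). Next cup C.

Call:
{"fn": "arm_command", "kwargs": {"rows": [{"grip":1,"linear":[-40,40,0],"rot":[0,0,0]},{"grip":1,"linear":[-80,80,0],"rot":[0,0,0]},{"grip":1,"linear":[-121,130.6,0],"rot":[0,0,0]},{"grip":1,"linear":[-121,130.6,40],"rot":[0,0,0]},{"grip":1,"linear":[-121,130.6,60],"rot":[0,0,0]},{"grip":1,"linear":[-121,130.6,60],"rot":[0,0,0]},{"grip":1,"linear":[-121,130.6,60],"rot":[0,0,0]}]}}

```text
clock: 27.65
position: [527.9, -119.8, 123.1]
ee_rot: [0.002, 1.0, -0.0, -0.0]
contact_force: [0.0, -0.4, 0.2]
gripper_width: 85.6
grasp_force: 0.0
```

```bash
cat > chk.py <<'E'
import sys
from rim import *
w=[float(v) for v in sys.argv[1:3]]; z=float(sys.argv[3]); t=float(sys.argv[4])
p=shot('wrist');r=rim(p,proj(p,np.array([*w,z])),z);print(r)
goal((*w,t,0))
E
python3 chk.py 526.5 -119 42 24
```

```text
[(525.5, -118.0, 24.1)]
go [ 526.5 -119.    24.     0. ] lin [ 1.8  0.9 99.7] rot [-0.  0. -0.] rows 2.0
```

Call:
{"fn": "arm_command", "kwargs": {"rows": [{"grip":1,"linear":[2.5,1.4,40],"rot":[0,0,0]},{"grip":1,"linear":[2.5,1.4,75],"rot":[0,0,0]},{"grip":1,"linear":[2.5,1.4,94],"rot":[0,0,0]},{"grip":1,"linear":[2.5,1.4,99],"rot":[0,0,0]},{"grip":1,"linear":[2.5,1.4,99],"rot":[0,0,0]},{"grip":0,"linear":[2.5,1.4,99],"rot":[0,0,0]},{"grip":0,"linear":[2.5,1.4,99],"rot":[0,0,0]},{"grip":0,"linear":[2.5,1.4,99],"rot":[0,0,0]},{"grip":0,"linear":[2.5,1.4,99],"rot":[0,0,0]},{"grip":0,"linear":[2.5,1.4,99],"rot":[0,0,0]}]}}

```text
clock: 28.95
position: [525.7, -118.3, 25.8]
ee_rot: [0.002, 1.0, -0.0, 0.001]
contact_force: [-2.0, 0.3, 5.9]
gripper_width: 47.0
grasp_force: 60.7
```

Call:
{"fn": "arm_command", "kwargs": {"rows": [{"grip":0,"linear":[0,0,-40],"rot":[0,0,0]},{"grip":0,"linear":[0,0,-90],"rot":[0,0,0]},{"grip":0,"linear":[0,0,-110],"rot":[0,0,0]},{"grip":0,"linear":[0,0,-110],"rot":[0,0,0]},{"grip":0,"linear":[0,0,-110],"rot":[0,0,0]}]}}

```text
clock: 29.58
position: [524.0, -118.2, 133.1]
ee_rot: [0.002, 1.0, 0.0, -0.001]
contact_force: [0.4, -0.9, -0.8]
gripper_width: 46.7
grasp_force: 61.9
```

```bash
python3 st.py; python3 - <<'E'
from rim import *
goal((436.2,-250,130,0),(436.2,-250,64,0))
s=arm.read_state();p=shot('wrist')
w=np.array(s['position'])+[0,0,18];print(rim(p,proj(p,w),w[2]))
w=np.array([436,-250,66]);print(proj(p,w))
E
```

```text
[ 523.99 -118.15  133.13] [ 3.14 -0.    3.14] 29.575 61.937016136944294 [ 0.44 -0.88 -0.77] [-0.01  0.1  -0.01] [  0.02 -34.77  16.48   3.68   0.02   0.  ]
go [ 436.2 -250.   130.     0. ] lin [  87.2 -132.2    3.3] rot [ 0. -0. -0.] rows 3.0
go [ 436.2 -250.    64.     0. ] lin [  87.1 -132.2   69.3] rot [ 0. -0. -0.] rows 3.0
[(522.2, -118.2, 23.5)]
[np.float64(50.939460396461925), np.float64(84.66447931468777)]
```

Call:
{"fn": "arm_command", "kwargs": {"rows": [{"grip":0,"linear":[30,-45,0],"rot":[0,0,0]},{"grip":0,"linear":[60,-90,0],"rot":[0,0,0]},{"grip":0,"linear":[87.5,-132,0],"rot":[0,0,0]},{"grip":0,"linear":[87.5,-132,0],"rot":[0,0,0]},{"grip":0,"linear":[87.5,-132,15],"rot":[0,0,0]},{"grip":0,"linear":[87.5,-132,35],"rot":[0,0,0]},{"grip":0,"linear":[87.5,-132,50],"rot":[0,0,0]},{"grip":0,"linear":[87.5,-132,60],"rot":[0,0,0]},{"grip":0,"linear":[87.5,-132,66],"rot":[0,0,0]},{"grip":0,"linear":[87.5,-132,66.5],"rot":[0,0,0]}]}}

```text
clock: 30.88
position: [437.0, -249.7, 67.3]
ee_rot: [0.002, 1.0, 0.0, -0.0]
contact_force: [0.3, -0.5, -0.5]
gripper_width: 46.8
grasp_force: 62.0
```

```bash
python3 st.py
```

```text
[ 437.   -249.75   67.34] [ 3.14 -0.    3.14] 30.875 61.994240898638964 [ 0.29 -0.52 -0.53] [ 0.01  0.02 -0.03] [  0.03 -32.64  13.11   2.93   0.01  -0.  ]
```

Call:
{"fn": "arm_command", "kwargs": {"rows": [{"grip":0,"linear":[0,0,1.5],"rot":[0,0,0]},{"grip":0,"linear":[0,0,2.5],"rot":[0,0,0]},{"grip":0,"linear":[0,0,2.5],"rot":[0,0,0]}]}}

```text
clock: 31.25
position: [437.1, -250.0, 65.8]
ee_rot: [0.002, 1.0, -0.0, 0.0]
contact_force: [-0.2, 0.4, 2.9]
gripper_width: 46.8
grasp_force: 62.3
```

Call:
{"fn": "arm_command", "kwargs": {"rows": [{"grip":1,"linear":[0,0,-1],"rot":[0,0,0]},{"grip":1,"linear":[0,0,-1],"rot":[0,0,0]},{"grip":1,"linear":[0,0,-1],"rot":[0,0,0]},{"grip":1,"linear":[0,0,-40],"rot":[0,0,0]},{"grip":1,"linear":[0,0,-90],"rot":[0,0,0]},{"grip":1,"linear":[-40,40,-90],"rot":[0,0,0]},{"grip":1,"linear":[-70,95,-90],"rot":[0,0,0]},{"grip":1,"linear":[-85,155,-90],"rot":[0,0,0]},{"grip":1,"linear":[-96,210,-70],"rot":[0,0,0]},{"grip":1,"linear":[-98,245,-55],"rot":[0,0,0]}]}}

```text
clock: 32.5
position: [536.3, -2.8, 119.6]
ee_rot: [0.001, 1.0, 0.0, 0.0]
contact_force: [0.7, -0.8, 0.8]
gripper_width: 85.4
grasp_force: 0.0
```

Call:
{"fn": "arm_command", "kwargs": {"rows": [{"grip":1,"linear":[0,0,0],"rot":[0,0,0]},{"grip":1,"linear":[0,0,0],"rot":[0,0,0]}]}}

```text
clock: 32.75
position: [536.0, -5.5, 120.3]
ee_rot: [0.002, 1.0, -0.0, 0.0]
contact_force: [0.2, 0.7, -0.6]
gripper_width: 85.3
grasp_force: 0.0
```

```bash
python3 st.py; python3 chk.py 534.8 -4.4 42 25
```

```text
[535.97  -5.5  120.34] [-3.14  0.    3.14] 32.75 0.0 [ 0.22  0.68 -0.64] [ 0.01 -0.05  0.02] [  0.59 -33.29  15.29   3.38   0.    -0.  ]
[(533.0, -5.6, 23.3), (533.0, -5.6, 25.4)]
go [534.8  -4.4  25.    0. ] lin [ 1.4  1.5 95.6] rot [ 0.  0. -0.] rows 2.0
```

Call:
{"fn": "arm_command", "kwargs": {"rows": [{"grip":1,"linear":[2.5,0,40],"rot":[0,0,0]},{"grip":1,"linear":[2.5,0,75],"rot":[0,0,0]},{"grip":1,"linear":[2.5,0,92],"rot":[0,0,0]},{"grip":1,"linear":[2.5,0,95],"rot":[0,0,0]},{"grip":1,"linear":[2.5,0,95],"rot":[0,0,0]},{"grip":0,"linear":[2.5,0,95],"rot":[0,0,0]},{"grip":0,"linear":[2.5,0,95],"rot":[0,0,0]},{"grip":0,"linear":[2.5,0,95],"rot":[0,0,0]},{"grip":0,"linear":[2.5,0,95],"rot":[0,0,0]},{"grip":0,"linear":[2.5,0,95],"rot":[0,0,0]}]}}

```text
clock: 34.05
position: [534.2, -5.1, 26.6]
ee_rot: [0.001, 1.0, 0.0, 0.001]
contact_force: [-0.8, -0.4, 5.6]
gripper_width: 46.5
grasp_force: 61.5
```

Call:
{"fn": "arm_command", "kwargs": {"rows": [{"grip":0,"linear":[0,0,-40],"rot":[0,0,0]},{"grip":0,"linear":[0,0,-95],"rot":[0,0,0]},{"grip":0,"linear":[0,0,-130],"rot":[0,0,0]},{"grip":0,"linear":[25,-55,-130],"rot":[0,0,0]},{"grip":0,"linear":[50,-110,-130],"rot":[0,0,0]},{"grip":0,"linear":[72,-165,-130],"rot":[0,0,0]},{"grip":0,"linear":[90,-215,-130],"rot":[0,0,0]},{"grip":0,"linear":[97,-244.5,-130],"rot":[0,0,0]},{"grip":0,"linear":[97,-244.5,-130],"rot":[0,0,0]},{"grip":0,"linear":[97,-244.5,-130],"rot":[0,0,0]}]}}

```text
clock: 35.3
position: [435.5, -249.0, 155.3]
ee_rot: [0.002, 1.0, 0.0, 0.0]
contact_force: [-0.9, 0.1, -0.9]
gripper_width: 46.3
grasp_force: 62.0
```

```bash
python3 st.py; python3 -c "
from h import *
goal((436.5,-250,81.5,0))"
```

```text
[ 435.47 -249.04  155.27] [3.14 0.   3.14] 35.3 61.980270110070705 [-0.88  0.12 -0.95] [ 0.02 -0.04  0.05] [ -0.52 -29.78  16.36   3.68  -0.     0.  ]
go [ 436.5 -250.    81.5    0. ] lin [-1.  -1.  73.8] rot [ 0.  0. -0.] rows 2.0
```

Call:
{"fn": "arm_command", "kwargs": {"rows": [{"grip":0,"linear":[-0.8,-0.8,20],"rot":[0,0,0]},{"grip":0,"linear":[-0.8,-0.8,40],"rot":[0,0,0]},{"grip":0,"linear":[-0.8,-0.8,56],"rot":[0,0,0]},{"grip":0,"linear":[-0.8,-0.8,66],"rot":[0,0,0]},{"grip":0,"linear":[-0.8,-0.8,72],"rot":[0,0,0]},{"grip":0,"linear":[-0.8,-0.8,74.5],"rot":[0,0,0]},{"grip":0,"linear":[-0.8,-0.8,74.5],"rot":[0,0,0]}]}}

```text
clock: 36.17
position: [436.8, -249.8, 82.3]
ee_rot: [0.001, 1.0, -0.0, 0.001]
contact_force: [-1.8, 3.7, 7.8]
gripper_width: 45.6
grasp_force: 62.9
```

```bash
python3 st.py
```

```text
[ 436.83 -249.77   82.31] [-3.14  0.    3.14] 36.175 62.9072305932641 [-1.84  3.72  7.82] [ 1.25  0.59 -0.  ] [ -1.21 -28.69  13.24   3.32   0.82  -0.01]
```

Seated (82.3 against 82.6 expected). Release; on to cup B.

Call:
{"fn": "arm_command", "kwargs": {"rows": [{"grip":1,"linear":[0,0,-1],"rot":[0,0,0]},{"grip":1,"linear":[0,0,-1],"rot":[0,0,0]},{"grip":1,"linear":[0,0,-1],"rot":[0,0,0]},{"grip":1,"linear":[0,0,-40],"rot":[0,0,0]},{"grip":1,"linear":[0,0,-90],"rot":[0,0,0]},{"grip":1,"linear":[0,60,-90],"rot":[0,0,0]},{"grip":1,"linear":[0,120,-90],"rot":[0,0,0]},{"grip":1,"linear":[2,180,-90],"rot":[0,0,0]},{"grip":1,"linear":[4,240,-90],"rot":[0,0,0]},{"grip":1,"linear":[5,300,-70],"rot":[0,0,0]}]}}

```text
clock: 37.42
position: [433.4, 51.4, 152.2]
ee_rot: [0.002, 1.0, 0.001, 0.002]
contact_force: [1.2, -0.1, -0.8]
gripper_width: 85.1
grasp_force: 0.0
```

Call:
{"fn": "arm_command", "kwargs": {"rows": [{"grip":1,"linear":[0,50,20],"rot":[0,0,0]},{"grip":1,"linear":[0,50,30],"rot":[0,0,0]},{"grip":1,"linear":[0,50,30],"rot":[0,0,0]},{"grip":1,"linear":[0,50,30],"rot":[0,0,0]}]}}

```text
clock: 37.92
position: [432.9, 98.2, 121.3]
ee_rot: [0.003, 1.0, 0.0, 0.0]
contact_force: [-0.2, -0.1, 0.1]
gripper_width: 85.3
grasp_force: 0.0
```

```bash
python3 st.py; python3 chk.py 431.9 95.7 42 25
```

```text
[432.86  98.19 121.35] [3.14 0.   3.14] 37.925 0.0 [-0.2  -0.11  0.06] [ 0.07 -0.03 -0.01] [  0.29 -24.88  14.37   3.19  -0.     0.  ]
[(429.9, 96.5, 23.2), (429.9, 96.5, 25.4)]
go [431.9  95.7  25.    0. ] lin [ 1.1 -2.5 96.5] rot [ 0.    0.   -0.01] rows 2.0
```

Call:
{"fn": "arm_command", "kwargs": {"rows": [{"grip":1,"linear":[2.3,-2,40],"rot":[0,0,0]},{"grip":1,"linear":[2.3,-2,75],"rot":[0,0,0]},{"grip":1,"linear":[2.3,-2,92],"rot":[0,0,0]},{"grip":1,"linear":[2.3,-2,96],"rot":[0,0,0]},{"grip":1,"linear":[2.3,-2,96],"rot":[0,0,0]},{"grip":0,"linear":[2.3,-2,96],"rot":[0,0,0]},{"grip":0,"linear":[2.3,-2,96],"rot":[0,0,0]},{"grip":0,"linear":[2.3,-2,96],"rot":[0,0,0]},{"grip":0,"linear":[2.3,-2,96],"rot":[0,0,0]},{"grip":0,"linear":[2.3,-2,96],"rot":[0,0,0]}]}}

```text
clock: 39.22
position: [430.8, 97.3, 26.2]
ee_rot: [0.002, 1.0, 0.0, 0.001]
contact_force: [-1.0, 0.4, 8.3]
gripper_width: 46.4
grasp_force: 60.7
```

Call:
{"fn": "arm_command", "kwargs": {"rows": [{"grip":0,"linear":[0,0,-40],"rot":[0,0,0]},{"grip":0,"linear":[0,0,-95],"rot":[0,0,0]},{"grip":0,"linear":[0,0,-145],"rot":[0,0,0]},{"grip":0,"linear":[-2,-50,-150],"rot":[0,0,0]},{"grip":0,"linear":[-3,-105,-150],"rot":[0,0,0]},{"grip":0,"linear":[-4,-160,-150],"rot":[0,0,0]},{"grip":0,"linear":[-5,-215,-150],"rot":[0,0,0]},{"grip":0,"linear":[-6,-270,-150],"rot":[0,0,0]},{"grip":0,"linear":[-6,-320,-150],"rot":[0,0,0]},{"grip":0,"linear":[-6,-345.5,-150],"rot":[0,0,0]}]}}

```text
clock: 40.48
position: [434.4, -250.5, 174.9]
ee_rot: [0.003, 1.0, 0.0, -0.0]
contact_force: [0.2, 0.4, -1.1]
gripper_width: 46.2
grasp_force: 62.3
```

Call:
{"fn": "arm_command", "kwargs": {"rows": [{"grip":0,"linear":[0,0,0],"rot":[0,0,0]},{"grip":0,"linear":[0,0,0],"rot":[0,0,0]},{"grip":0,"linear":[0,0,0],"rot":[0,0,0]}]}}

```text
clock: 40.85
position: [435.0, -247.5, 175.1]
ee_rot: [0.001, 1.0, 0.0, 0.0]
contact_force: [-0.3, -0.6, -0.7]
gripper_width: 46.4
grasp_force: 62.3
```

```bash
python3 st.py; python3 -c "
from h import *
goal((436.7,-249.8,98,0))"
```

```text
[ 435.02 -247.49  175.12] [3.14 0.   3.14] 40.85 62.3347938247025 [-0.35 -0.65 -0.65] [-0.01 -0.02  0.02] [ -0.21 -29.01  16.92   3.79  -0.    -0.  ]
go [ 436.7 -249.8   98.     0. ] lin [-1.7 -2.3 77.1] rot [ 0.  0. -0.] rows 2.0
```

Call:
{"fn": "arm_command", "kwargs": {"rows": [{"grip":0,"linear":[-1.7,-2.3,20],"rot":[0,0,0]},{"grip":0,"linear":[-1.7,-2.3,45],"rot":[0,0,0]},{"grip":0,"linear":[-1.7,-2.3,60],"rot":[0,0,0]},{"grip":0,"linear":[-1.7,-2.3,70],"rot":[0,0,0]},{"grip":0,"linear":[-1.7,-2.3,76],"rot":[0,0,0]},{"grip":0,"linear":[-1.7,-2.3,78.5],"rot":[0,0,0]},{"grip":0,"linear":[-1.7,-2.3,78.5],"rot":[0,0,0]}]}}

```text
clock: 41.72
position: [437.2, -250.5, 98.0]
ee_rot: [0.001, 1.0, -0.0, 0.001]
contact_force: [-2.4, 2.6, 6.7]
gripper_width: 46.1
grasp_force: 63.1
```

```bash
python3 st.py
```

```text
[ 437.22 -250.48   98.01] [-3.14  0.    3.14] 41.725 63.100769463926554 [-2.38  2.61  6.68] [1.   0.52 0.04] [ -0.85 -28.63  13.84   3.34   0.73  -0.01]
```

Seated. Release, then view the pot.

Call:
{"fn": "arm_command", "kwargs": {"rows": [{"grip":1,"linear":[0,0,-1],"rot":[0,0,0]},{"grip":1,"linear":[0,0,-1],"rot":[0,0,0]},{"grip":1,"linear":[0,0,-1],"rot":[0,0,0]},{"grip":1,"linear":[0,0,-40],"rot":[0,0,0]},{"grip":1,"linear":[0,0,-80],"rot":[0,0,0]},{"grip":1,"linear":[-35,50,-80],"rot":[0,0,0]},{"grip":1,"linear":[-70,100,-80],"rot":[0,0,0]},{"grip":1,"linear":[-105,150,-70],"rot":[0,0,0]},{"grip":1,"linear":[-140,200,-50],"rot":[0,0,0]},{"grip":1,"linear":[-170,245,-40],"rot":[0,0,0]}]}}

```text
clock: 42.98
position: [608.1, -4.7, 135.2]
ee_rot: [0.002, 1.0, -0.0, -0.001]
contact_force: [0.3, -1.5, -0.6]
gripper_width: 85.0
grasp_force: 0.0
```

Call:
{"fn": "arm_command", "kwargs": {"rows": [{"grip":1,"linear":[-20,15,0],"rot":[0,0,0]},{"grip":1,"linear":[-20,15,0],"rot":[0,0,0]},{"grip":1,"linear":[-20,15,0],"rot":[0,0,0]},{"grip":1,"linear":[-20,15,0],"rot":[0,0,0]}]}}

```text
clock: 43.48
position: [627.0, 7.6, 136.8]
ee_rot: [0.002, 1.0, 0.0, -0.0]
contact_force: [0.8, -0.3, 0.2]
gripper_width: 85.4
grasp_force: 0.0
```

```bash
python3 st.py; python3 - <<'E'
from rim import *
p=shot('wrist','pot.png');q=shot('side')
r=models.tip_of(p,'odd_round_mid');print([(round(t['score'],2),t['pixel'],atz(p,t['pixel'],21)) for t in r[:2]])
for w in ((640,7),(645,7)):print(rim(p,proj(p,np.array([*w,42])),42))
b=models.tip_of(q,'odd_round_mid')
if r and b: print(tri([(p,r[0]['pixel']),(q,b[0]['pixel'])]))
E
```

```text
[627.     7.64 136.77] [ 3.14 -0.    3.14] 43.475 0.0 [ 0.77 -0.29  0.18] [-0.01 -0.02  0.02] [  0.2  -40.96  16.97   3.76   0.     0.  ]
[(0.58, [276.7, 222.5], array([643.77,   5.52,  21.  ]))]
[(643.0, 6.0, 23.8)]
[(643.0, 6.0, 23.8)]
[640.26   5.62  30.89]
```

View pics/pot.png

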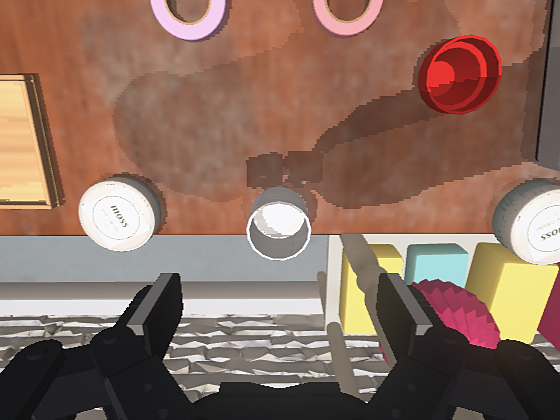

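The round pot's rim is at (279,229) near the bench edge, free of neighbours.

Call:
{"fn": "arm_command", "kwargs": {"rows": [{"grip":1,"linear":[-16,-1.5,30],"rot":[0,0,0]},{"grip":1,"linear":[-16,-1.5,70],"rot":[0,0,0]},{"grip":1,"linear":[-16,-1.5,105],"rot":[0,0,0]},{"grip":1,"linear":[-16,-1.5,115],"rot":[0,0,0]},{"grip":1,"linear":[-16,-1.5,115],"rot":[0,0,0]},{"grip":0,"linear":[-16,-1.5,115],"rot":[0,0,0]},{"grip":0,"linear":[-16,-1.5,115],"rot":[0,0,0]},{"grip":0,"linear":[-16,-1.5,115],"rot":[0,0,0]},{"grip":0,"linear":[-16,-1.5,115],"rot":[0,0,0]},{"grip":0,"linear":[-16,-1.5,115],"rot":[0,0,0]}]}}

```text
clock: 44.92
position: [645.1, 7.2, 23.6]
ee_rot: [0.001, 1.0, 0.0, 0.002]
contact_force: [-1.0, -0.0, 5.7]
gripper_width: 47.1
grasp_force: 62.1
```

Call:
{"fn": "arm_command", "kwargs": {"rows": [{"grip":0,"linear":[0,0,-40],"rot":[0,0,0]},{"grip":0,"linear":[0,0,-80],"rot":[0,0,0]},{"grip":0,"linear":[15,-50,-80],"rot":[0,0,0]},{"grip":0,"linear":[30,-100,-80],"rot":[0,0,0]},{"grip":0,"linear":[45,-150,-80],"rot":[0,0,0]},{"grip":0,"linear":[58,-200,-80],"rot":[0,0,0]},{"grip":0,"linear":[63,-245,-80],"rot":[0,0,0]},{"grip":0,"linear":[63,-268,-80],"rot":[0,0,0]},{"grip":0,"linear":[63,-268,-80],"rot":[0,0,0]},{"grip":0,"linear":[63,-268,-80],"rot":[0,0,0]}]}}

```text
clock: 46.18
position: [579.8, -259.9, 101.3]
ee_rot: [0.002, 1.0, 0.0, -0.0]
contact_force: [0.1, 0.9, -0.6]
gripper_width: 47.0
grasp_force: 61.9
```

```bash
python3 st.py; python3 -c "
from h import *
p=shot('wrist','t.png');print([(r['score'],atz(p,r['pixel'],0)) for r in models.tip_of(p,'tray')])"
```

```text
[ 579.82 -259.9   101.32] [ 3.14 -0.    3.14] 46.175 61.897976249456406 [ 0.07  0.89 -0.61] [ 0.01  0.   -0.01] [ -0.64 -43.22  16.5    3.71  -0.    -0.  ]
[(0.86, array([ 580.89, -263.75,    0.  ]))]
```

Call:
{"fn": "arm_command", "kwargs": {"rows": [{"grip":0,"linear":[0,-3,25],"rot":[0,0,0]},{"grip":0,"linear":[0,-3,50],"rot":[0,0,0]},{"grip":0,"linear":[0,-3,66],"rot":[0,0,0]},{"grip":0,"linear":[0,-3,73],"rot":[0,0,0]},{"grip":0,"linear":[0,-3,75],"rot":[0,0,0]},{"grip":0,"linear":[0,-3,75],"rot":[0,0,0]}]}}

```text
clock: 47.02
position: [580.2, -263.5, 27.7]
ee_rot: [0.001, 1.0, -0.0, 0.001]
contact_force: [-1.5, 1.4, 3.5]
gripper_width: 46.5
grasp_force: 62.3
```

Call:
{"fn": "arm_command", "kwargs": {"rows": [{"grip":1,"linear":[0,0,-1],"rot":[0,0,0]},{"grip":1,"linear":[0,0,-1],"rot":[0,0,0]},{"grip":1,"linear":[0,0,-1],"rot":[0,0,0]},{"grip":1,"linear":[0,0,-40],"rot":[0,0,0]},{"grip":1,"linear":[0,0,-90],"rot":[0,0,0]},{"grip":1,"linear":[30,40,-140],"rot":[0,0,0]},{"grip":1,"linear":[60,80,-190],"rot":[0,0,0]},{"grip":1,"linear":[90,120,-240],"rot":[0,0,0]},{"grip":1,"linear":[120,160,-260],"rot":[0,0,0]},{"grip":1,"linear":[125,200,-260],"rot":[0,0,0]}]}}

```text
clock: 48.28
position: [454.8, -62.5, 289.3]
ee_rot: [0.002, 1.0, 0.0, 0.003]
contact_force: [0.9, 0.5, -0.2]
gripper_width: 85.5
grasp_force: 0.0
```

Call:
{"fn": "arm_command", "kwargs": {"rows": [{"grip":1,"linear":[0,30,0],"rot":[0,0,0]},{"grip":1,"linear":[0,30,0],"rot":[0,0,0]},{"grip":1,"linear":[0,30,0],"rot":[0,0,0]},{"grip":1,"linear":[0,30,0],"rot":[0,0,0]}]}}

```text
clock: 48.78
position: [455.5, -34.0, 286.2]
ee_rot: [0.003, 1.0, -0.0, -0.0]
contact_force: [0.3, -0.0, 0.6]
gripper_width: 85.1
grasp_force: 0.0
```

```bash
python3 st.py; python3 - <<'E'
from h import *
p=shot('wrist');q=shot('side')
a=p['frame'][:, :, ::-1]; b=q['frame'][120:420,160:440,::-1]
cv2.imwrite('pics/end.png',np.hstack([cv2.resize(a,(400,300)),cv2.resize(b,(400,428))[:300] if 0 else cv2.resize(b,(400,300))]))
E
```

```text
[455.52 -34.01 286.21] [-3.14 -0.    3.14] 48.775 0.0 [ 0.28 -0.02  0.62] [ 0.01 -0.02 -0.05] [  0.19 -22.21  19.14   4.25  -0.     0.  ]
```

View pics/end.png

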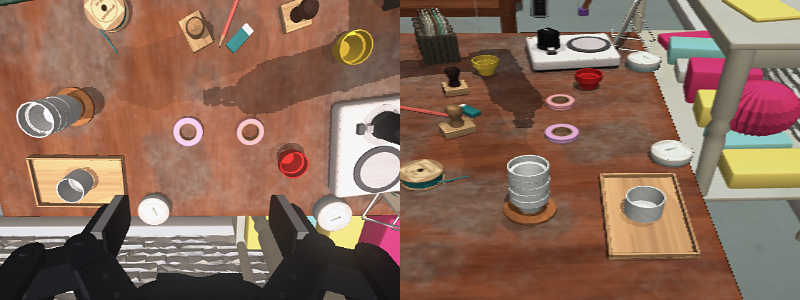

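The stack is upright on the stand (525,185), the pot is upright in the tray (645,203), and the knob is home on the warmer (548,40). No aluminium ware is left loose.

```bash
python3 -c "
from h import *
print(job.job_done())"
```

```text
the job is handed in; nothing more can be done
None
```

The job is handed in: the knob is snapped home and turned clockwise to its stop, all four loose cups are nested upright on the stand, and the round pot is upright in the tray (no square pot was there).

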